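# Seat the scroll blank on the vacuum plate and set the vacuum lever to full

### The job

Get the maple scroll blank ready for sanding without picking anything up: with your fingertips, push it across the vacuum plate until its long side lies flush along the fence, all of it still on the plate. Then push the T-bar lever of the vacuum control box from off, past its half-vacuum click, all the way to the far stop (full vacuum), and let go of it. The blank must stay seated, and the jar, the sanding block and the brush must be left where they are.

Things in the scene. Friction and masses are not known exactly. Their poses are not given: they have to be found in the camera images.
- vac_plate: Fixed aluminium plate with dark holes, 160 (its x) x 200 (y) x 14 mm high; origin: centre of its underside. A rigid dark steel fence stands along its far edge, parallel to its y: 180 mm long, 12 mm thick, top 28 mm above the table; its face towards the plate's -x is at plate x = +62 mm. Plate +x points away from the robot, yawed up to 0.3 rad.
- scroll_blank: Loose bare maple violin-scroll blank on the plate, 135 mm long (its y), 42 wide (x), about 0.16 kg, slides with about 1 N; origin: centre of its underside. Flat-sided bar 30 mm high, round scroll 42 mm high at its +y end, sides in line (side bosses are look only). Starts 25 to 80 mm off the fence, turned up to 0.3 rad, scroll towards plate +y. Flush on the fence, its origin is at plate x = +41 mm.
- control_box: Fixed grey vacuum control box, 130 (its x) x 90 (y) x 70 mm high; on top a dark hub across it, top at 86 mm; pipe stub on the far end. Origin: centre of its underside. Left or right of the plate; +x points away from the robot, yawed up to 0.6 rad. White marks on the hub grow longer from off through half to full.
- lever_pivot (a point): Point on the lever's hinge axis, 50 mm above the table, at the middle of the control box. The axis is the box's y axis.
- lever_bar (a point): Centre of the lever's black T-bar, 16 mm thick, 46 mm long along the box's y, on a 10 mm steel rod, 80 mm from the pivot. At off it lies 45 mm to the pivot's -x side (box axes) and 116 mm above the table, at half straight above the pivot at 130 mm, at full 45 mm to the +x side at 116 mm.
- lever (a joint): Lever angle, rad: 0 = off (near stop, leaning to the box's -x), 0.6 = half (click, upright), 1.2 = full (far stop, leaning to +x). Sprung cam: about 2 to 3 N on the bar to leave off, past about 0.3 it snaps to half; 4 to 5 N to leave half; past about 1.05 it snaps to full, let go before 0.9 it falls back to half. Stops are rigid.
- glue_jar: Loose white-lidded glue jar, 64 mm diameter, 85 mm high, on the other side of the plate from the control box; origin at the centre of its underside. Leave alone.
- sanding_block: Loose cork sanding block 61 x 101 x 33 mm lying beyond the fence; origin at the centre of its underside. Leave alone.
- brush: Loose small hand brush lying beyond the plate; origin at its underside. Leave alone.
Things that resemble listed ones, but are neither listed nor needed, are in the scene too. Leave any blue or green look-alike of the scroll_blank alone.

How it is judged:
By the outcome, as a careful person would: the job done as asked, in the order asked, and still so for the second after the job is handed in, with the robot touching nothing.
It also fails if it takes over 48 s, if anything falls off the work surface, if the arm or the gripper's body presses on something with over 40 N, if the wrist force passes 120 N, or if a joint passes its speed limit or range.

### The arm

A 6-joint arm with a two-finger parallel gripper is mounted at the origin on the work surface. World frame = base frame: x ahead of the robot, y to its left, z up, the work surface at z = 0. Lengths are in mm, angles in rad, forces in N, time in s.
With the tool pointing down it reaches from about 300 to 775 mm from the base axis. Payload 14.6 kg.
Tool frame: the origin (TCP) lies midway between the tips of the shut fingers; the grasp point (between the pads) lies 19 mm behind it; z points along the fingers, y is the direction in which the jaws open and shut (so a half turn about z gives the same grasp; the last joint's range is limited). The gripper opens to 94 mm and grips with 3 to 60 N. Pads are 16 mm wide; open, the fingers measure 119 mm over their backs; the gripper's body (75 mm by 177 mm) begins 78 mm behind the grasp point.
Start: joints at [1.254, 0.3, 1.521, -0, 1.321, -0.067], TCP at [135.963, 532.919, 177.746] pointing down, gripper open.
Joint ranges: [-3.03, 3.03], [-0.79, 2.21], [0.23, 2.52], [-1.04, 4.18], [0, 3.07], [-2.55, 2.55]. Speed limits (rad/s): [2.22, 2.22, 2.57, 3.14, 3.14, 3.14].

### API

Orientations are given as [roll, pitch, yaw] about the fixed x, y, z axes, in that order (R = Rz(yaw) Ry(pitch) Rx(roll)).
In Python, from cell import manip gives the robot as it stands.
- The arm moves only by the tool play_rows, never from a script. Its argument "commands" is a list of rows, each an object of numbers: "x", "y", "z": the shift along the tool's x, y, z in m; "wx", "wy", "wz": the turn, a rotation vector about the tool's x, y, z in degrees; "grip": the opening, from 0 (shut) to 1 (fully open). In form: [{"x": .., "y": .., "z": .., "wx": .., "wy": .., "wz": .., "grip": ..}, ...]. A call has 1 to 20 rows; each row shifts and turns the commanded pose from where the row before left it, along the tool's axes as they then stand; what a row does not reach is not made up. A row lasts 1/8 s, in which the tool goes at most 62.5 mm and 10.7 degrees, less where a joint would pass 70% of its speed; a pose out of reach is approached as far as the arm can. A call is refused whole if a number of a shift passes 0.0625 or a number of a turn 10.7, either way. A call with a gripper value outside its range is refused whole. The fingers move at their own pace and stop on an object; "squeeze" is the grip in N (left out, the last holds). Time passes only in rows, so rows that do not move let the fingers close. It gives the time, the measured TCP pose, the force and the opening at its end, in the units of the state.
- manip.read_state(): the state, without advancing time (a new reading comes with each control period).
- manip.camera(name): name is "side" or "top"; returns (picture, depth): 384x512x3 uint8, red, green, blue; 384x512 float32, mm along the optical axis (not along the pixel's ray), 0 where there is no reading.
- manip.camera_info(name): a dict with "intrinsics" (3x3 intrinsics, pixels), "camera_from_world" (4x4, takes a point from world to camera coordinates). Camera axes: x right, y up, looking along -z (the intrinsics and any distortion apply to the point x, -y, -z); pixel columns grow to the right and rows downward; lengths in mm; the calibration is good to about 2 mm. A picture is of the moment at which its call begins. camera_info takes no time and is no camera call.
- manip.sign_off(): hands the job in, once; it reports no verdict.
The state is a dict: "clock": time; "joints": joint angles; "qd": joint speeds; "effort": joint torques, N m; "eef_pos": TCP position; "eef_rot": TCP orientation; "wrist_force": force on the tool from outside, world axes, zero at the start; "moment": the same for the moment, N m; "finger_gap": finger opening in mm.
Only numpy, scipy, OpenCV 4.12 (cv2) and the standard library are available. Lean on these libraries where they do the work, as an engineer would, in place of code of your own. Each camera call takes 0.05 s, during which the arm holds its last target.

## Working session

There is one attempt and no reset: what is moved stays moved. The work goes in short steps, Python scripts to look and compute and a tool call to move; the robot and the scene stay as the last step left them, time stands still between calls to the robot, and variables do not carry over. Pictures are saved under pics/ and viewed, and the job is handed in when it is done.

Besides the shell and the picture viewer there is one more tool, called after ">>>" as name(argument=value, ...), one argument or row to a line, values as JSON. play_rows: Moves the arm, as the interface text tells. Its arguments: {"type":"object","properties":{"commands":{"type":"array"},"squeeze":{"type":"number"}},"required":["commands"]}

```bash
mkdir -p pics; ls; python3 - <<'E'
from cell import manip
import cv2, numpy as np
for n in ("side","top"):
    p,d=manip.camera(n); cv2.imwrite(f"pics/{n}0.png",p[:,:,::-1]); np.save(f"{n}0.npy",d); np.save(f"{n}0rgb.npy",p)
    i=manip.camera_info(n); print(n,{k:np.round(v,4).tolist() if not isinstance(v,str) else v for k,v in i.items()})
s=manip.read_state(); print(s)
E
```

```text
pics
side {'intrinsics': [[474.2258, 0.0, 244.4213], [0.0, 474.2258, 191.6455], [0.0, 0.0, 1.0]], 'camera_from_world': [[-0.9961, -0.0877, 0.0025, 577.622], [0.0634, -0.6996, 0.7117, -103.7948], [-0.0607, 0.7092, 0.7024, -1233.1302], [0.0, 0.0, 0.0, 1.0]]}
top {'intrinsics': [[436.5285, 0.0, 268.884], [0.0, 436.5285, 193.2853], [0.0, 0.0, 1.0]], 'camera_from_world': [[-0.0026, -1.0, 0.0072, 6.715], [0.9943, -0.0018, 0.1069, -561.0449], [-0.1069, 0.0074, 0.9942, -1206.1942], [0.0, 0.0, 0.0, 1.0]]}
{'clock': 0.1, 'joints': array([ 1.25441173e+00,  3.00394944e-01,  1.52149696e+00, -7.88092232e-06,
        1.32069448e+00, -6.65989731e-02]), 'qd': array([-6.81797902e-04, -2.01414153e-04, -3.64123400e-03, -9.77123601e-04,
        3.59300432e-04, -2.35360552e-08]), 'effort': array([-2.89177597e-04, -5.32634425e+01, -3.53285301e+01,  7.08816969e-02,
        2.34568783e-02, -3.52418510e-05]), 'eef_pos': array([135.88364923, 532.68916286, 177.26370124]), 'eef_rot': array([-3.14060062e+00, -5.85154477e-05,  2.89180895e+00]), 'wrist_force': array([0.51694258, 0.01480476, 0.05116405]), 'moment': array([-0.00898382, -0.08720475, -0.04010252]), 'finger_gap': 93.69857560329964}
```

View pics/side0.png

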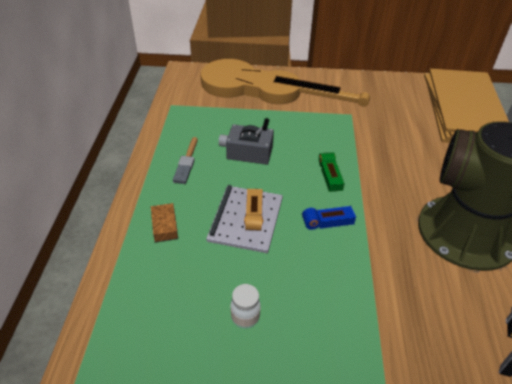

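View pics/top0.png

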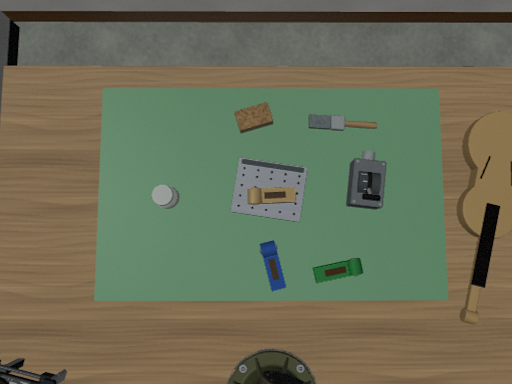

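The maple blank is at top (272,195), on the holed plate, with its scroll at the left (+y) end. The look-alikes are blue (273,266) and green (338,270), both off the plate. The control box is at (366,184) and the jar at (165,196). I'll confirm with a crop and measure.

```bash
cat > h.py <<'E'
import numpy as np, cv2
from cell import manip
def ray(n,px):
    i=manip.camera_info(n); K=np.array(i["intrinsics"]); T=np.array(i["camera_from_world"])
    px=np.atleast_2d(np.array(px,float)); 
    d=np.c_[(px[:,0]-K[0,2])/K[0,0],-(px[:,1]-K[1,2])/K[1,1],-np.ones(len(px))]
    R=T[:3,:3]; return -R.T@T[:3,3], d@R
def onz(n,px,z):
    c,d=ray(n,px); return c+d*((z-c[2])/d[:,2])[:,None]
def proj(n,P):
    i=manip.camera_info(n); K=np.array(i["intrinsics"]); T=np.array(i["camera_from_world"])
    q=np.atleast_2d(P)@T[:3,:3].T+T[:3,3]
    return np.c_[K[0,2]+K[0,0]*q[:,0]/-q[:,2],K[1,2]-K[1,1]*q[:,1]/-q[:,2]]
def cloud(n,d):
    v,u=np.mgrid[:d.shape[0],:d.shape[1]]
    c,r=ray(n,np.c_[u.ravel(),v.ravel()])
    return (c+r*d.ravel()[:,None]).reshape(*d.shape,3)
E
python3 - <<'E'
from h import *
p=np.load("top0rgb.npy"); d=np.load("top0.npy"); C=cloud("top",d)
cv2.imwrite("pics/crop0.png",cv2.resize(p[145:230,225:395,::-1],None,fx=4.7,fy=4.7,interpolation=cv2.INTER_CUBIC))
hsv=cv2.cvtColor(p,cv2.COLOR_RGB2HSV)
for q in [(256,196),(285,195),(275,210),(272,165),(375,165),(371,197),(165,190),(366,180),(200,200),(330,122),(254,117)]:
    print(q,hsv[q[1],q[0]],np.round(C[q[1],q[0]],0))
E
```

```text
(256, 196) [ 20 101 131] [551.  41.  52.]
(285, 195) [ 17 110  90] [554. -39.  48.]
(275, 210) [108  18 142] [515. -12.  14.]
(272, 165) [84 38 68] [643.  -4.  26.]
(375, 165) [103  25  92] [ 635. -287.   72.]
(371, 197) [98 54 19] [ 541. -262.  121.]
(165, 190) [ 68   6 157] [564. 286.  86.]
(366, 180) [98 12 87] [ 591. -258.   86.]
(200, 200) [ 66  71 136] [545. 205.  -1.]
(330, 122) [93 27 84] [ 771. -173.   17.]
(254, 117) [ 17 113 108] [782.  48.  32.]
```

View pics/crop0.png

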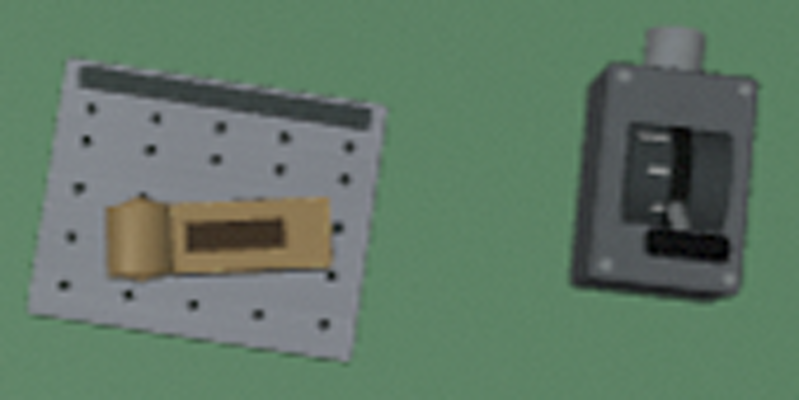

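The crop confirms it: maple, on the plate, scroll at left. The fence is the dark bar along the far edge. Lever bar at crop (688,245), leaning toward the robot, which is off. Next, fit the poses.

```bash
cat >> h.py <<'E'
def rect(P):
    r=cv2.minAreaRect(P[:,:2].astype(np.float32)); return np.round(r[0],1),np.round(r[1],1),round(np.radians(r[2]),3),np.round(cv2.boxPoints(r),0).tolist()
def masks(p,C):
    hsv=cv2.cvtColor(p,cv2.COLOR_RGB2HSV).astype(int); H,S,V=[hsv[...,k] for k in range(3)]
    X,Y,Z=[C[...,k] for k in range(3)]
    near=(X>450)&(X<720)
    m={}
    m["blank"]=near&(abs(Y)<170)&(H>8)&(H<28)&(S>70)&(Z>18)
    m["blanktop"]=m["blank"]&(Z>40)
    m["plate"]=near&(abs(Y)<170)&((S<45)|(Z>9))&(H!=66)&(Z>5)
    m["fence"]=near&(abs(Y)<170)&(V<100)&(S<60)&(Z>22)&(Z<34)
    m["box"]=near&(Y<-170)&(Y>-400)&(Z>60)&(Z<76)
    m["bar"]=near&(Y<-170)&(Y>-400)&(Z>100)
    m["jar"]=near&(Y>200)&(Z>75)
    out={}
    for k,v in m.items():
        n,l,st,_=cv2.connectedComponentsWithStats(v.astype(np.uint8))
        if n<2: out[k]=v; continue
        out[k]=l==1+np.argmax(st[1:,4])
    return out
E
python3 - <<'E'
from h import *
for cam in ("top","side"):
    p=np.load(cam+"0rgb.npy"); d=np.load(cam+"0.npy"); C=cloud(cam,d)
    for k,m in masks(p,C).items():
        if m.sum()>5: print(cam,k,m.sum(),round(np.median(C[m][:,2])),*rect(C[m]))
E
```

```text
top blank 707 45 [ 5.533e+02 -5.000e-01] [ 48.4 129.2] 0.002 [[529.0, 64.0], [529.0, -65.0], [578.0, -65.0], [577.0, 64.0]]
top blanktop 684 45 [ 5.533e+02 -5.000e-01] [ 48.4 129.2] 0.002 [[529.0, 64.0], [529.0, -65.0], [578.0, -65.0], [577.0, 64.0]]
top plate 3827 15 [575.3   6.1] [200.9 160.3] 1.416 [[481.0, -81.0], [639.0, -105.0], [670.0, 93.0], [512.0, 118.0]]
top fence 276 28 [641.9  -4.7] [177.7  13.4] 1.424 [[622.0, -92.0], [636.0, -94.0], [662.0, 82.0], [648.0, 84.0]]
top box 1005 70 [ 586.4 -266.6] [ 91.1 131.1] 1.453 [[516.0, -304.0], [646.0, -319.0], [657.0, -229.0], [527.0, -214.0]]
top bar 114 122 [ 546.3 -260.9] [44.5 25.7] 1.475 [[531.0, -282.0], [557.0, -284.0], [561.0, -240.0], [536.0, -238.0]]
top jar 348 85 [552.3 295.9] [55.  54.9] 0.443 [[516.0, 309.0], [539.0, 259.0], [589.0, 283.0], [565.0, 332.0]]
side blank 666 45 [556.8   2.1] [ 45.8 138.8] 0.061 [[530.0, 70.0], [538.0, -69.0], [584.0, -66.0], [575.0, 73.0]]
side blanktop 614 45 [556.8   1.6] [ 45.8 137.6] 0.061 [[530.0, 69.0], [538.0, -69.0], [584.0, -66.0], [575.0, 72.0]]
side plate 3542 15 [575.9   8.2] [204.3 160.8] 1.417 [[481.0, -80.0], [640.0, -105.0], [671.0, 97.0], [512.0, 121.0]]
side fence 241 28 [ 6.43e+02 -1.00e-01] [176.3  13.5] 1.416 [[623.0, -86.0], [636.0, -88.0], [663.0, 86.0], [650.0, 88.0]]
side box 680 70 [ 587.5 -263.2] [ 97.2 131. ] 1.456 [[517.0, -304.0], [647.0, -319.0], [658.0, -222.0], [528.0, -207.0]]
side bar 73 121 [ 546.1 -259. ] [47.1 22.6] 1.43 [[532.0, -281.0], [554.0, -284.0], [561.0, -237.0], [538.0, -234.0]]
side jar 540 85 [531.6 561.1] [ 54.8 584.9] 0.08 [[481.0, 850.0], [528.0, 267.0], [582.0, 272.0], [536.0, 855.0]]
```

>>> play_rows(
  commands=[
    {"wz": -5.46,"x": -0.02,"y": -0.02,"grip": 1},
    {"x": -0.036,"y": -0.038},
    {"x": -0.036,"y": -0.038},
    {"x": -0.036,"y": -0.038},
    {"x": -0.036,"y": -0.038},
    {"x": -0.036,"y": -0.038},
    {"x": -0.036,"y": -0.038},
    {"x": -0.036,"y": -0.038},
    {"x": -0.036,"y": -0.038},
    {"x": -0.036,"y": -0.038},
    {"x": -0.036,"y": -0.038},
    {"x": -0.036,"y": -0.038},
    {"x": -0.018,"y": -0.021},
    {},
  ],
)

```text
$.commands[0]: bad value
```

```bash
cat >> h.py <<'E'
def Rz(a): c,s=np.cos(a),np.sin(a); return np.array([[c,-s],[s,c]])
PL=(np.array([575.5,6.5]),-0.155); BX=(np.array([586.5,-266.]),-0.117)
def rel(f,p): return (np.asarray(p)[...,:2]-f[0])@Rz(f[1])
def pca(P,f):
    q=rel(f,P); print("extent",q.min(0),q.max(0)); return q
E
python3 - <<'E'
from h import *
s=manip.read_state(); print(s['clock'],s['eef_pos'],s['eef_rot'],s['wrist_force'],rel(PL,s['eef_pos']))
# blank sides: fit lines to top-surface pixels in bar part
for cam in ("top","side"):
    p=np.load(cam+"0rgb.npy"); d=np.load(cam+"0.npy"); C=cloud(cam,d); m=masks(p,C)["blanktop"]
    P=C[m]; c=P[:,:2].mean(0); w,v=np.linalg.eigh(np.cov((P[:,:2]-c).T)); a=v[:,1]; a*=np.sign(a[1]); print(cam,c,"yaw",np.arctan2(-a[0],a[1]))
E
```

```text
0.1 [135.88364923 532.68916286 177.26370124] [-3.14060062e+00 -5.85154477e-05  2.89180895e+00] [0.51694258 0.01480476 0.05116405] [-515.57915889  452.01294439]
top [554.92935909   1.20923633] yaw 0.0537154765145046
side [555.05490666   8.77677855] yaw 0.043234407663507717
```

>>> play_rows(
  commands=[
    {"x": -0.02,"y": -0.02,"z": 0,"wx": 0,"wy": 0,"wz": -5.46,"grip": 1},
    {"x": -0.036,"y": -0.038,"z": 0,"wx": 0,"wy": 0,"wz": 0,"grip": 1},
    {"x": -0.036,"y": -0.038,"z": 0,"wx": 0,"wy": 0,"wz": 0,"grip": 1},
    {"x": -0.036,"y": -0.038,"z": 0,"wx": 0,"wy": 0,"wz": 0,"grip": 1},
    {"x": -0.036,"y": -0.038,"z": 0,"wx": 0,"wy": 0,"wz": 0,"grip": 1},
    {"x": -0.036,"y": -0.038,"z": 0,"wx": 0,"wy": 0,"wz": 0,"grip": 1},
    {"x": -0.036,"y": -0.038,"z": 0,"wx": 0,"wy": 0,"wz": 0,"grip": 1},
    {"x": -0.036,"y": -0.038,"z": 0,"wx": 0,"wy": 0,"wz": 0,"grip": 1},
    {"x": -0.036,"y": -0.038,"z": 0,"wx": 0,"wy": 0,"wz": 0,"grip": 1},
    {"x": -0.036,"y": -0.038,"z": 0,"wx": 0,"wy": 0,"wz": 0,"grip": 1},
    {"x": -0.036,"y": -0.038,"z": 0,"wx": 0,"wy": 0,"wz": 0,"grip": 1},
    {"x": -0.036,"y": -0.038,"z": 0,"wx": 0,"wy": 0,"wz": 0,"grip": 1},
    {"x": -0.018,"y": -0.021,"z": 0,"wx": 0,"wy": 0,"wz": 0,"grip": 1},
    {"x": 0,"y": 0,"z": 0,"wx": 0,"wy": 0,"wz": 0,"grip": 1},
  ],
)

```text
clock: 1.85
eef_pos: [492.1, 9.9, 177.1]
eef_rot: [-3.141, -0.001, 2.985]
wrist_force: [-0.6, 0.5, 0.3]
finger_gap: 94.1
```

```bash
python3 - <<'E'
from h import *
s=manip.read_state(); print(s['clock'],s['eef_pos'],s['eef_rot'],s['wrist_force'],rel(PL,s['eef_pos']),s['joints'])
E
```

```text
1.85 [492.10417863   9.905271   177.13423073] [-3.14141162e+00 -1.16899553e-03  2.98478164e+00] [-0.61106567  0.45217197  0.31035915] [-82.92173921  -9.51020817] [-5.42657231e-02  1.72209982e-01  1.68021088e+00 -6.28754218e-05
  1.29035318e+00 -1.46823370e+00]
```

>>> play_rows(
  commands=[
    {"x": 0,"y": 0.002,"z": 0.05,"wx": 0,"wy": 0,"wz": 0,"grip": 1},
    {"x": 0,"y": 0,"z": 0.05,"wx": 0,"wy": 0,"wz": 0,"grip": 1},
    {"x": 0,"y": 0,"z": 0.03,"wx": 0,"wy": 0,"wz": 0,"grip": 1},
    {"x": 0,"y": 0,"z": 0.015,"wx": 0,"wy": 0,"wz": 0,"grip": 1},
    {"x": 0,"y": 0,"z": 0.007,"wx": 0,"wy": 0,"wz": 0,"grip": 1},
    {"x": 0,"y": 0,"z": 0,"wx": 0,"wy": 0,"wz": 0,"grip": 1},
  ],
)

```text
clock: 2.6
eef_pos: [492.5, 13.3, 26.3]
eef_rot: [3.142, 0.001, 2.987]
wrist_force: [0.0, -0.4, -0.6]
finger_gap: 93.9
```

```bash
python3 - <<'E'
from h import *
s=manip.read_state(); print(rel(PL,s['eef_pos']))
for n in ("side","top"):
    p,d=manip.camera(n); x0,y0=((195,170),(205,140))[n=="top"]
    cv2.imwrite(f"pics/{n}1.png",cv2.resize(p[y0:y0+100,x0:x0+130,::-1],None,fx=6,fy=6,interpolation=cv2.INTER_CUBIC))
E
```

```text
[-83.07563942  -6.11838222]
```

View pics/side1.png

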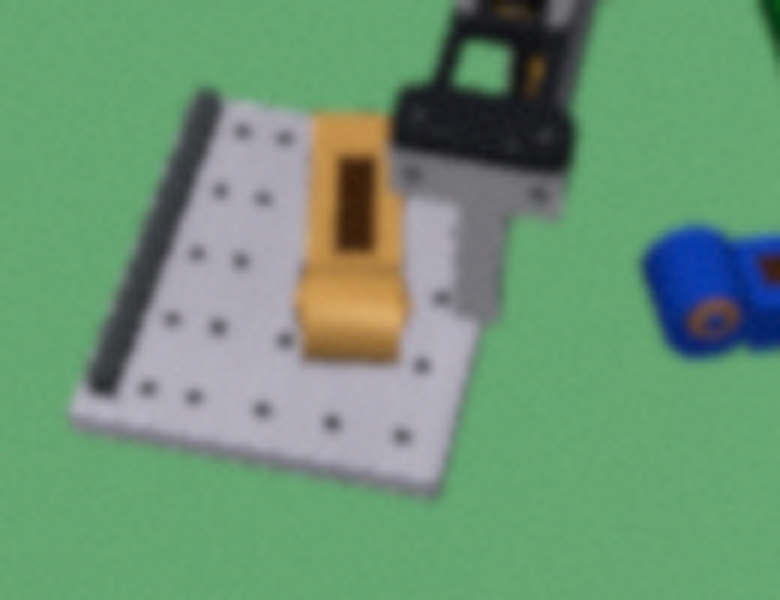

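View pics/top1.png

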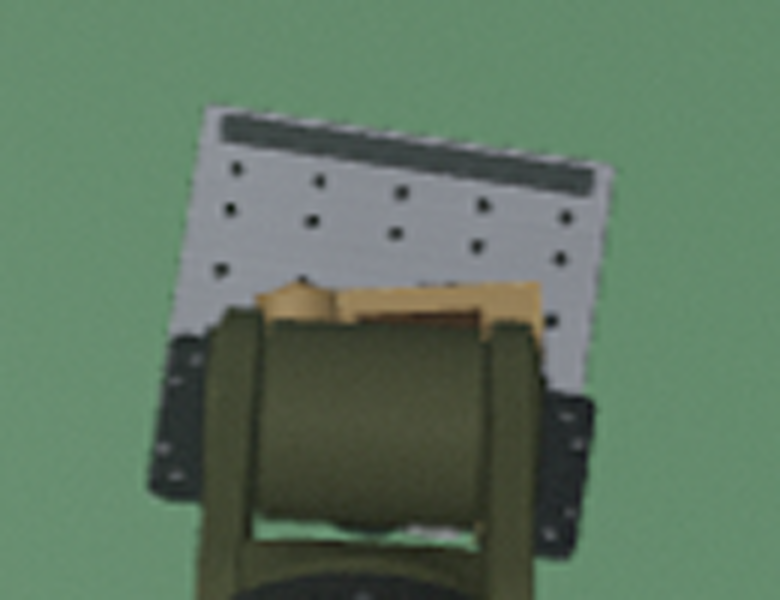

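Side view: the +y fingertip (475,310) stands on the plate, clear of the blank's edge (405,330). The fence is unobstructed. Now push.

>>> play_rows(
  commands=[
    {"x": -0.01,"y": 0,"z": 0,"wx": 0,"wy": 0,"wz": 0,"grip": 1},
    {"x": -0.008,"y": 0,"z": 0,"wx": 0,"wy": 0,"wz": 0,"grip": 1},
    {"x": -0.006,"y": 0,"z": 0,"wx": 0,"wy": 0,"wz": 0,"grip": 1},
    {"x": -0.006,"y": 0,"z": 0,"wx": 0,"wy": 0,"wz": 0,"grip": 1},
    {"x": -0.006,"y": 0,"z": 0,"wx": 0,"wy": 0,"wz": 0,"grip": 1},
    {"x": -0.006,"y": 0,"z": 0,"wx": 0,"wy": 0,"wz": 0,"grip": 1},
    {"x": -0.006,"y": 0,"z": 0,"wx": 0,"wy": 0,"wz": 0,"grip": 1},
    {"x": -0.006,"y": 0,"z": 0,"wx": 0,"wy": 0,"wz": 0,"grip": 1},
    {"x": -0.006,"y": 0,"z": 0,"wx": 0,"wy": 0,"wz": 0,"grip": 1},
    {"x": -0.006,"y": 0,"z": 0,"wx": 0,"wy": 0,"wz": 0,"grip": 1},
    {"x": -0.006,"y": 0,"z": 0,"wx": 0,"wy": 0,"wz": 0,"grip": 1},
    {"x": -0.006,"y": 0,"z": 0,"wx": 0,"wy": 0,"wz": 0,"grip": 1},
    {"x": 0,"y": 0,"z": 0,"wx": 0,"wy": 0,"wz": 0,"grip": 1},
  ],
)

```text
clock: 4.32
eef_pos: [569.6, 1.0, 25.7]
eef_rot: [-3.142, 0.0, 2.987]
wrist_force: [-0.2, -0.1, -0.7]
finger_gap: 94.0
```

```bash
python3 - <<'E'
from h import *
s=manip.read_state(); print(rel(PL,s['eef_pos']))
for n in ("side","top"):
    p,d=manip.camera(n); x0,y0=((195,170),(205,140))[n=="top"]
    cv2.imwrite(f"pics/{n}2.png",cv2.resize(p[y0:y0+100,x0:x0+130,::-1],None,fx=6,fy=6,interpolation=cv2.INTER_CUBIC))
E
```

```text
[-4.98090484 -6.35377457]
```

View pics/side2.png

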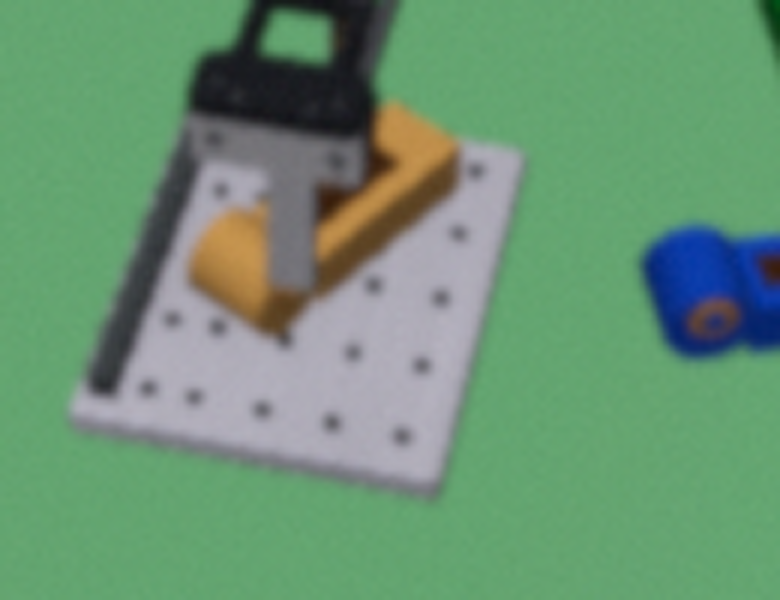

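View pics/top2.png

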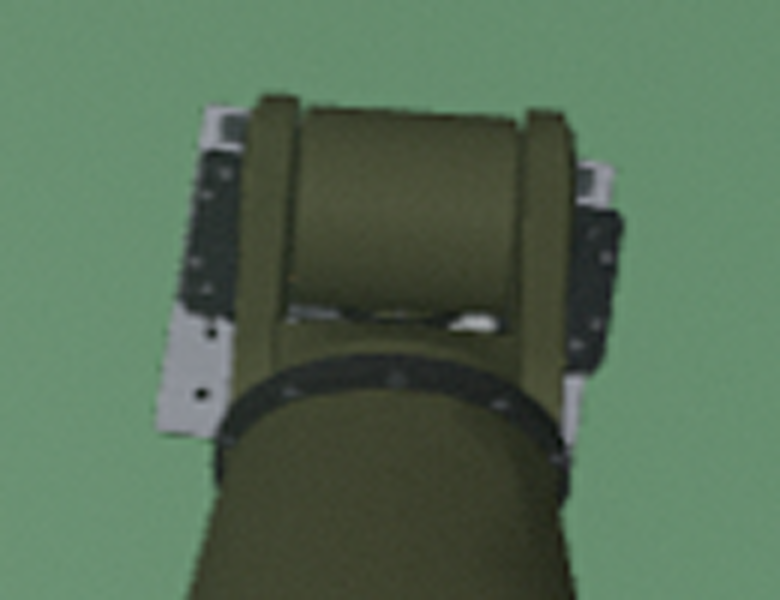

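The blank swung: the scroll end went towards the fence and the tail swung back towards the robot, so the −y finger didn't carry it. I'll lift straight up and re-measure.

>>> play_rows(
  commands=[
    {"x": 0,"y": 0,"z": -0.03,"wx": 0,"wy": 0,"wz": 0,"grip": 1},
    {"x": 0,"y": 0,"z": -0.05,"wx": 0,"wy": 0,"wz": 0,"grip": 1},
    {"x": 0.05,"y": 0,"z": -0.03,"wx": 0,"wy": 0,"wz": 0,"grip": 1},
    {"x": 0.06,"y": 0,"z": -0.01,"wx": 0,"wy": 0,"wz": 0,"grip": 1},
    {"x": 0.06,"y": 0,"z": 0,"wx": 0,"wy": 0,"wz": 0,"grip": 1},
    {"x": 0.03,"y": 0,"z": 0,"wx": 0,"wy": 0,"wz": 0,"grip": 1},
    {"x": 0,"y": 0,"z": 0,"wx": 0,"wy": 0,"wz": 0,"grip": 1},
  ],
)

```text
clock: 5.3
eef_pos: [370.6, 32.1, 146.2]
eef_rot: [3.141, 0.001, 2.988]
wrist_force: [1.0, -0.3, 0.5]
finger_gap: 93.9
```

```bash
cat >> h.py <<'E'
def look(tag):
    s=manip.read_state(); print(s['clock'],np.round(s['eef_pos'],1),"plate",np.round(rel(PL,s['eef_pos']),1),"box",np.round(rel(BX,s['eef_pos']),1),np.round(s['wrist_force'],1))
    for n in ("side","top"):
        p,d=manip.camera(n); x0,y0=((195,170),(205,140))[n=="top"]
        cv2.imwrite(f"pics/{n}{tag}.png",cv2.resize(p[y0:y0+100,x0:x0+130,::-1],None,fx=6,fy=6,interpolation=cv2.INTER_CUBIC))
        np.save(f"{n}{tag}rgb.npy",p); np.save(f"{n}{tag}.npy",d)
        C=cloud(n,d); m=masks(p,C)["blanktop"]
        if m.sum()<50: continue
        P=C[m].copy(); P[:,:2]=rel(PL,P); c=P[:,:2].mean(0); w,v=np.linalg.eigh(np.cov((P[:,:2]-c).T)); a=v[:,1]*np.sign(v[1,1])
        print(n,"blank in plate frame, rect",*rect(P)[:2],rect(P)[3],"pca yaw",round(float(np.arctan2(-a[0],a[1])),3),"n",m.sum())
E
python3 -c "
from h import *
look('3')"
```

```text
5.3 [370.6  32.1 146.2] plate [-206.4   -6.3] box [-249.2  270.9] [ 1.  -0.3  0.5]
side blank in plate frame, rect [ -5.9 -15.3] [134.1  47.3] [[-59.0, -63.0], [-17.0, -86.0], [47.0, 32.0], [5.0, 55.0]] pca yaw -0.472 n 639
top blank in plate frame, rect [ -6.9 -17.9] [131.6  48.8] [[-61.0, -62.0], [-19.0, -87.0], [47.0, 26.0], [5.0, 51.0]] pca yaw -0.495 n 675
```

View pics/top3.png

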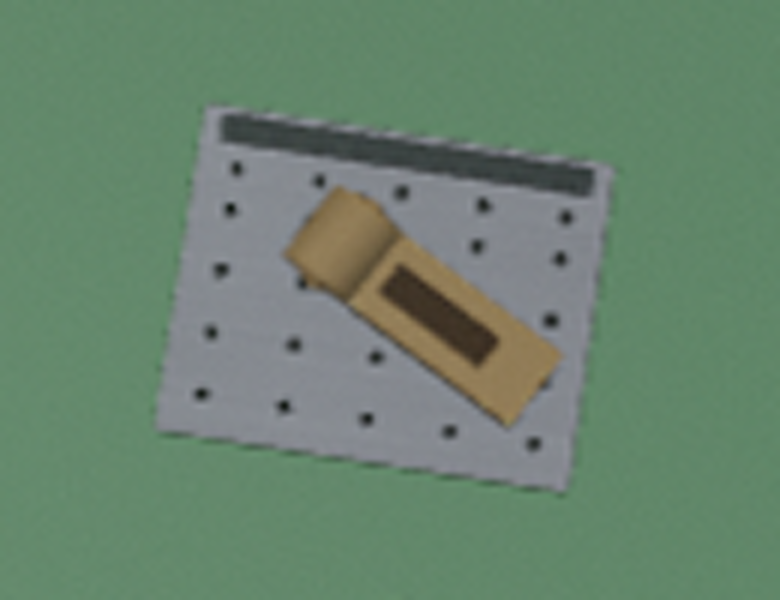

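```bash
python3 - <<'E'
from h import *
p=np.load("side3rgb.npy"); d=np.load("side3.npy"); C=cloud("side",d)
print(proj("side",[[370,32,146],[362,85,146],[378,-21,146]]))
cv2.imwrite("pics/side3b.png",cv2.resize(p[50:250,195:455,::-1],None,fx=3,fy=3,interpolation=cv2.INTER_CUBIC))
t=manip.read_state()['eef_pos'][:2]; a=2.988
X=np.array([np.cos(a),np.sin(a)]);Y=np.array([np.sin(a),-np.cos(a)])
q=C[...,:2]-t; qx=q@X; qy=q@Y
for lo,hi in [(140,150),(150,165),(165,185),(185,210)]:
    m=(C[...,2]>lo)&(C[...,2]<hi)&(abs(qx)<60)&(abs(qy)<120)
    for s in (1,-1):
        k=m&(qy*s>0)
        if k.sum(): print(lo,s,k.sum(),"x",np.percentile(qx[k],[2,98]).round(),"y",np.percentile(qy[k],[2,98]).round())
E
```

```text
[[331.10123328 191.14719687]
 [335.56369376 207.44765913]
 [326.92957817 175.90898758]]
165 1 7 x [-7. 10.] y [55. 60.]
185 1 68 x [-8. 11.] y [57. 62.]
```

View pics/side3b.png

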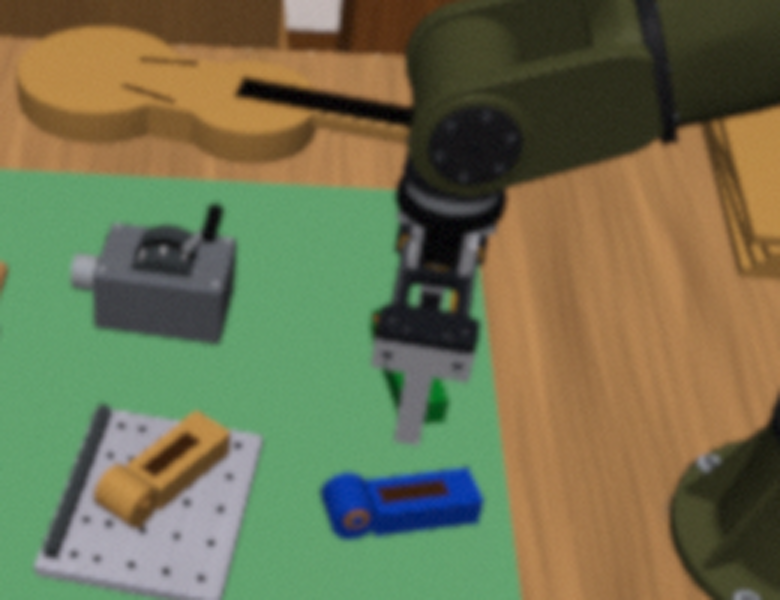

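The picture explains it. With the gripper open, the fingertip (side crop (410,440)) ends well above the TCP height: the linkage lifts the tips as they open. So the −y finger passed over the 30 mm bar. I'll measure that lift.

```bash
python3 - <<'E'
from h import *
p=np.load("side3rgb.npy"); d=np.load("side3.npy"); C=cloud("side",d)
for r in range(178,206,2):
    print(r,[ (c,int(p[r,c].astype(int).sum()),*np.round(C[r,c]).astype(int)) for c in (330,332,334)])
E
```

```text
178 [(330, 314, np.int64(387), np.int64(88), np.int64(240)), (332, 338, np.int64(383), np.int64(93), np.int64(244)), (334, 341, np.int64(379), np.int64(91), np.int64(243))]
180 [(330, 328, np.int64(386), np.int64(89), np.int64(234)), (332, 341, np.int64(382), np.int64(91), np.int64(236)), (334, 342, np.int64(378), np.int64(89), np.int64(236))]
182 [(330, 334, np.int64(386), np.int64(92), np.int64(231)), (332, 334, np.int64(381), np.int64(90), np.int64(230)), (334, 335, np.int64(377), np.int64(87), np.int64(227))]
184 [(330, 337, np.int64(385), np.int64(91), np.int64(225)), (332, 339, np.int64(380), np.int64(89), np.int64(223)), (334, 344, np.int64(377), np.int64(92), np.int64(226))]
186 [(330, 339, np.int64(384), np.int64(89), np.int64(217)), (332, 341, np.int64(380), np.int64(91), np.int64(219)), (334, 338, np.int64(376), np.int64(93), np.int64(221))]
188 [(330, 343, np.int64(383), np.int64(89), np.int64(210)), (332, 338, np.int64(379), np.int64(92), np.int64(214)), (334, 336, np.int64(375), np.int64(92), np.int64(214))]
190 [(330, 347, np.int64(383), np.int64(90), np.int64(205)), (
[... 614 characters left out ...]
np.int64(190))]
198 [(330, 361, np.int64(349), np.int64(-91), np.int64(0)), (332, 366, np.int64(343), np.int64(-93), np.int64(-1)), (334, 370, np.int64(371), np.int64(94), np.int64(185))]
200 [(330, 373, np.int64(349), np.int64(-88), np.int64(-4)), (332, 366, np.int64(344), np.int64(-84), np.int64(0)), (334, 375, np.int64(338), np.int64(-86), np.int64(-1))]
202 [(330, 368, np.int64(350), np.int64(-75), np.int64(1)), (332, 374, np.int64(344), np.int64(-75), np.int64(2)), (334, 371, np.int64(340), np.int64(-72), np.int64(5))]
204 [(330, 369, np.int64(349), np.int64(-71), np.int64(-2)), (332, 370, np.int64(345), np.int64(-66), np.int64(3)), (334, 377, np.int64(340), np.int64(-66), np.int64(4))]
```

```bash
python3 - <<'E'
from h import *
def onpl(px,f,axis,val):
    c,dd=ray("side",px); n2=Rz(f[1])[:,axis]; n=np.array([n2[0],n2[1],0]); 
    return [c+d*((n[:2]@f[0]+val-n@c)/(n@d)) for d in dd]
# crop px -> image px ; outer back of +y finger at plate y=tcp_y+59.5
for tag,px,ty in [("1",(478,316),-6.1),("2",(293,290),-6.4)]:
    u=(195+(px[0]+.5)/6-.5,170+(px[1]+.5)/6-.5); P=onpl([u],PL,1,ty+59.5)[0]; print(tag,u,P.round(1),rel(PL,P).round(1))
print(onpl([(333,197.5)],PL,1,-6.3+59.5)[0].round(1))
E
```

```text
1 (274.25, 222.25) [500.1  72.3  66.7] [-84.7  53.4]
2 (243.41666666666666, 217.91666666666666) [577.2  60.   61.3] [-6.5 53.1]
[373.3  91.9 184.6]
```

>>> play_rows(
  commands=[
    {"x": 0,"y": 0,"z": 0,"wx": 0,"wy": 0,"wz": 0,"grip": 0.5},
    {"x": 0,"y": 0,"z": 0,"wx": 0,"wy": 0,"wz": 0,"grip": 0.5},
    {"x": 0,"y": 0,"z": 0,"wx": 0,"wy": 0,"wz": 0,"grip": 0.5},
    {"x": 0,"y": 0,"z": 0,"wx": 0,"wy": 0,"wz": 0,"grip": 0.5},
  ],
)

```text
clock: 5.9
eef_pos: [371.7, 31.8, 145.7]
eef_rot: [-3.142, -0.0, 2.987]
wrist_force: [-0.1, 0.5, -0.4]
finger_gap: 57.3
```

```bash
python3 - <<'E'
from h import *
s=manip.read_state(); print(s['eef_pos'],s['finger_gap'])
p,d=manip.camera("side"); np.save("side4rgb.npy",p); np.save("side4.npy",d); C=cloud("side",d)
cv2.imwrite("pics/side4.png",cv2.resize(p[130:230,280:410,::-1],None,fx=6,fy=6,interpolation=cv2.INTER_CUBIC))
E
```

```text
[371.72681811  31.8303362  145.65358566] 57.34231735133809
```

View pics/side4.png

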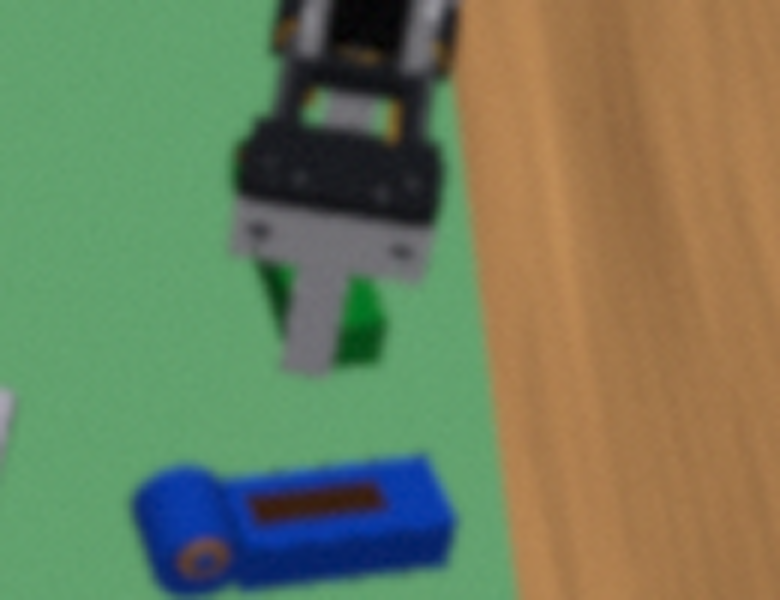

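```bash
python3 - <<'E'
from h import *
C=cloud("side",np.load("side4.npy"))
for r in range(186,196): print(r,[tuple(np.round(C[r,c]).astype(int).tolist()) for c in (330,332)])
c,dd=ray("side",[(331.3,192.3)])
for off in (37,41): 
    t=(31.8+off-c[1])/dd[0][1]; print((c+dd[0]*t).round(1))
E
```

```text
186 [(382, 75, 203), (507, 853, 939)]
187 [(381, 71, 196), (377, 75, 201)]
188 [(381, 75, 197), (376, 72, 195)]
189 [(380, 72, 191), (376, 74, 194)]
190 [(380, 72, 188), (375, 71, 188)]
191 [(379, 71, 184), (375, 73, 186)]
192 [(348, -114, 1), (374, 71, 181)]
193 [(348, -111, 0), (342, -113, -1)]
194 [(349, -104, 3), (342, -110, -2)]
195 [(349, -102, 1), (343, -103, 1)]
[375.2  68.8 177.9]
[375.9  72.8 181.8]
```

>>> play_rows(
  commands=[
    {"x": 0,"y": 0,"z": 0,"wx": 0,"wy": 0,"wz": 0,"grip": 0},
    {"x": 0,"y": 0,"z": 0,"wx": 0,"wy": 0,"wz": 0,"grip": 0},
    {"x": 0,"y": 0,"z": 0,"wx": 0,"wy": 0,"wz": 0,"grip": 0},
    {"x": 0,"y": 0,"z": 0,"wx": 0,"wy": 0,"wz": 0,"grip": 0},
    {"x": 0,"y": 0,"z": 0,"wx": 0,"wy": 0,"wz": 0,"grip": 0},
    {"x": 0,"y": 0,"z": 0,"wx": 0,"wy": 0,"wz": 0,"grip": 0},
  ],
)

```text
clock: 6.7
eef_pos: [371.7, 31.9, 145.7]
eef_rot: [3.142, -0.0, 2.987]
wrist_force: [0.1, 0.3, -1.0]
finger_gap: 0.5
```

```bash
python3 - <<'E'
from h import *
s=manip.read_state(); print(s['eef_pos'],s['finger_gap'])
p,d=manip.camera("side"); np.save("side5rgb.npy",p); np.save("side5.npy",d); C=cloud("side",d)
cv2.imwrite("pics/side5.png",cv2.resize(p[130:230,280:410,::-1],None,fx=6,fy=6,interpolation=cv2.INTER_CUBIC))
print(proj("side",[s['eef_pos']]))
for r in range(180,198): print(r,[tuple(np.round(C[r,c]).astype(int).tolist()) for c in (328,330,332)])
E
```

```text
[371.66720488  31.86450096 145.72834137] 0.46368962264538977
[[330.37965804 191.14438155]]
180 [(356, -134, 28), (379, 45, 194), (375, 44, 193)]
181 [(383, 42, 188), (379, 46, 192), (374, 44, 191)]
182 [(383, 43, 186), (378, 45, 188), (374, 46, 189)]
183 [(381, 35, 175), (378, 44, 184), (373, 44, 184)]
184 [(355, -128, 18), (352, -114, 32), (346, -120, 27)]
185 [(355, -126, 16), (351, -117, 26), (346, -116, 27)]
186 [(354, -129, 10), (351, -115, 24), (345, -119, 20)]
187 [(354, -125, 10), (350, -117, 18), (344, -119, 17)]
188 [(354, -122, 9), (349, -119, 13), (344, -116, 15)]
189 [(353, -126, 1), (349, -118, 9), (343, -119, 9)]
190 [(354, -121, 2), (349, -116, 7), (343, -120, 3)]
191 [(354, -116, 3), (348, -119, 1), (343, -115, 4)]
192 [(353, -116, -1), (348, -118, -3), (507, 853, 939)]
193 [(354, -110, 1), (348, -110, 1), (343, -111, 1)]
194 [(354, -106, 0), (349, -105, 3), (343, -105, 3)]
195 [(353, -107, -4), (349, -103, 1), (343, -106, -2)]
196 [(354, -100, -2), (349, -99, 0), (343, -98, 2)]
197 [(354, -95, 0), (349, -97, -1), (344, -93, 3)]
```

View pics/side5.png

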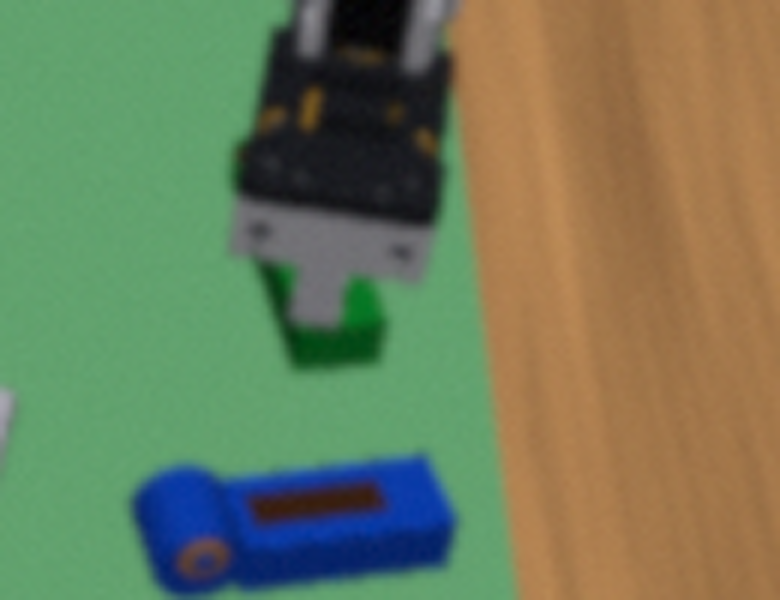

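>>> play_rows(
  commands=[
    {"x": 0,"y": 0,"z": 0.05,"wx": 0,"wy": 0,"wz": 0,"grip": 0},
    {"x": 0,"y": 0,"z": 0.05,"wx": 0,"wy": 0,"wz": 0,"grip": 0},
    {"x": 0,"y": 0,"z": 0.024,"wx": 0,"wy": 0,"wz": 0,"grip": 0},
    {"x": 0,"y": 0,"z": 0.012,"wx": 0,"wy": 0,"wz": 0,"grip": 0},
    {"x": 0,"y": 0,"z": 0,"wx": 0,"wy": 0,"wz": 0,"grip": 0},
  ],
)

```text
clock: 7.38
eef_pos: [371.7, 31.9, 9.7]
eef_rot: [-3.142, -0.001, 2.987]
wrist_force: [-0.6, 0.2, 0.1]
finger_gap: 0.3
```

```bash
python3 - <<'E'
from h import *
s=manip.read_state(); print(s['eef_pos'],s['finger_gap'])
t=s['eef_pos']
print("tcp px",proj("side",[t, t+[0,0,19],t+[0,0,38]]).round(1))
p,d=manip.camera("side"); np.save("side6rgb.npy",p); np.save("side6.npy",d); C=cloud("side",d)
cv2.imwrite("pics/side6.png",cv2.resize(p[170:270,280:410,::-1],None,fx=6,fy=6,interpolation=cv2.INTER_CUBIC))
q,d=manip.camera("top"); cv2.imwrite("pics/top6.png",q[:,:,::-1])
E
```

```text
[371.65356717  31.86113959   9.73088435] 0.30328056328194264
tcp px [[323.6 228.6]
 [324.4 223.7]
 [325.4 218.7]]
```

View pics/side6.png

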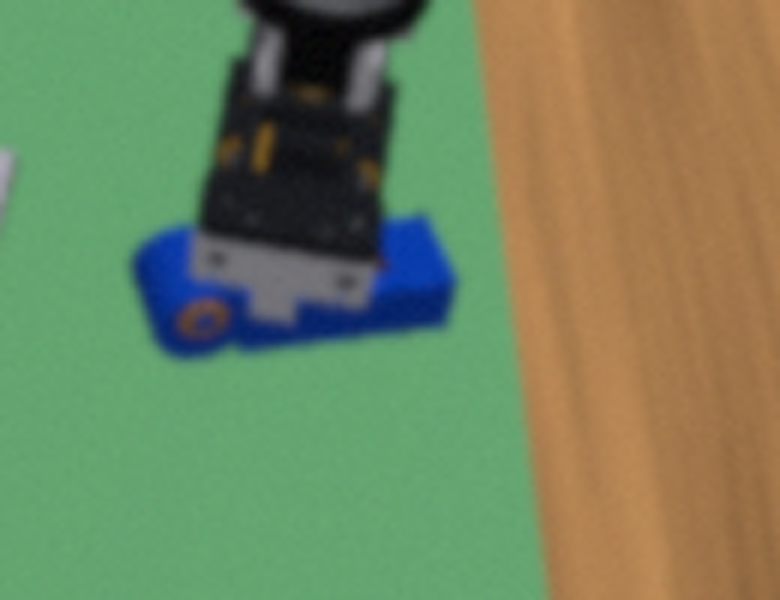

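View pics/top6.png

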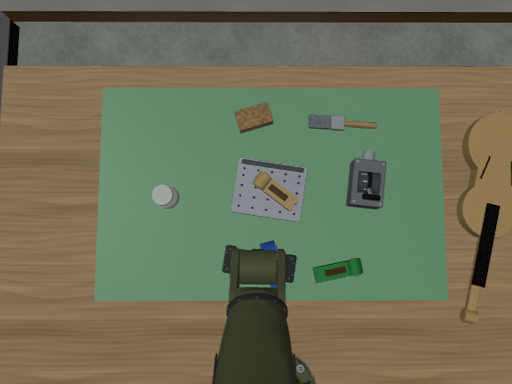

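The visible tip still reads about 30 mm above the TCP with the fingers shut, so it's a constant offset, not linkage lift. The contact evidence agrees: scroll hit at 56, bar at 44 missed. The blue look-alike hasn't moved. I'll rise, go to the plate's near-right area behind the tail, and find the real tip height with a guarded descent.

>>> play_rows(
  commands=[
    {"x": 0,"y": 0,"z": -0.03,"wx": 0,"wy": 0,"wz": 0,"grip": 0},
    {"x": 0,"y": 0,"z": -0.05,"wx": 0,"wy": 0,"wz": 0,"grip": 0},
    {"x": -0.04,"y": -0.013,"z": 0,"wx": 0,"wy": 0,"wz": 0,"grip": 0},
    {"x": -0.05,"y": -0.013,"z": 0,"wx": 0,"wy": 0,"wz": 0,"grip": 0},
    {"x": -0.04,"y": -0.013,"z": 0,"wx": 0,"wy": 0,"wz": 0,"grip": 0},
    {"x": 0,"y": 0,"z": 0.04,"wx": 0,"wy": 0,"wz": 0,"grip": 0},
    {"x": 0,"y": 0,"z": 0.026,"wx": 0,"wy": 0,"wz": 0,"grip": 0},
    {"x": 0,"y": 0,"z": 0,"wx": 0,"wy": 0,"wz": 0,"grip": 0},
  ],
)

```text
clock: 8.48
eef_pos: [493.6, -26.6, 23.4]
eef_rot: [-3.142, -0.002, 2.987]
wrist_force: [-0.3, -0.2, 0.3]
finger_gap: 0.6
```

```bash
python3 -c "
from h import *
look('7')"
```

```text
8.475 [493.6 -26.6  23.4] plate [-75.8 -45.4] box [-120.2  226.9] [-0.3 -0.2  0.3]
side blank in plate frame, rect [-27.9  -2. ] [134.5  98.9] [[-104.0, -37.0], [-17.0, -85.0], [48.0, 33.0], [-39.0, 81.0]] pca yaw -0.472 n 617
top blank in plate frame, rect [-8.6 -2.6] [106.9  67.2] [[-65.0, -31.0], [-7.0, -66.0], [48.0, 26.0], [-10.0, 61.0]] pca yaw -0.33 n 374
```

View pics/side7.png

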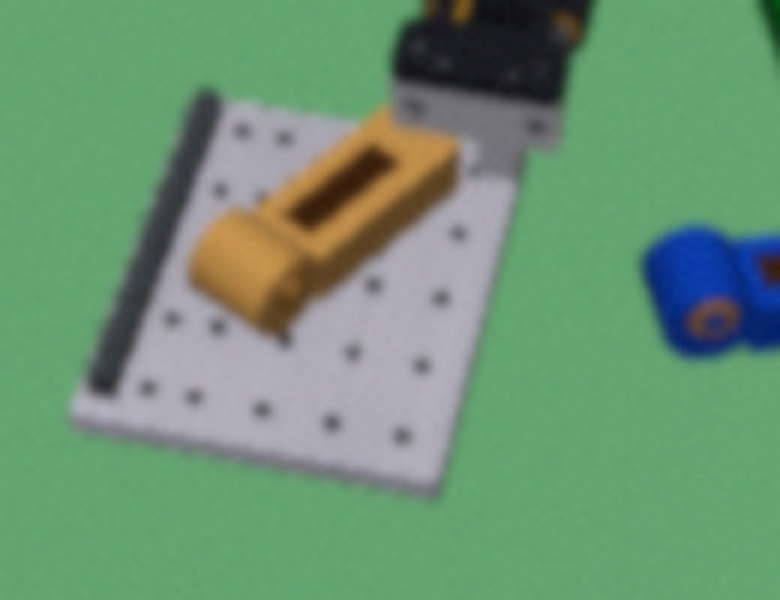

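```bash
python3 - <<'E'
from h import *
b=np.array([-75.8,-45.4+13])@Rz(PL[1]).T+PL[0]
for z in (23,40,50,55,60): 
    u=proj("side",[[*b,z]])[0]; print(z,((u+.5-[195,170])*6).round())
E
```

```text
23 [492. 238.]
40 [494. 211.]
50 [496. 195.]
55 [496. 187.]
60 [497. 179.]
```

>>> play_rows(
  commands=[
    {"x": 0,"y": 0,"z": 0.004,"wx": 0,"wy": 0,"wz": 0,"grip": 0},
    {"x": 0,"y": 0,"z": 0,"wx": 0,"wy": 0,"wz": 0,"grip": 0},
  ],
)

```text
clock: 8.82
eef_pos: [494.4, -26.6, 20.3]
eef_rot: [3.142, 0.001, 2.987]
wrist_force: [0.7, -0.3, -0.9]
finger_gap: 0.6
```

>>> play_rows(
  commands=[
    {"x": 0,"y": 0,"z": 0.003,"wx": 0,"wy": 0,"wz": 0,"grip": 0},
    {"x": 0,"y": 0,"z": 0,"wx": 0,"wy": 0,"wz": 0,"grip": 0},
  ],
)

```text
clock: 9.07
eef_pos: [494.0, -26.7, 16.6]
eef_rot: [-3.142, -0.0, 2.987]
wrist_force: [0.1, 0.4, -0.6]
finger_gap: 0.5
```

>>> play_rows(
  commands=[
    {"x": 0,"y": 0,"z": 0.003,"wx": 0,"wy": 0,"wz": 0,"grip": 0},
    {"x": 0,"y": 0,"z": 0,"wx": 0,"wy": 0,"wz": 0,"grip": 0},
  ],
)

```text
clock: 9.32
eef_pos: [494.0, -26.7, 13.5]
eef_rot: [-3.142, -0.0, 2.987]
wrist_force: [-0.9, 0.2, -0.8]
finger_gap: 0.6
```

>>> play_rows(
  commands=[
    {"x": 0,"y": 0,"z": 0.003,"wx": 0,"wy": 0,"wz": 0,"grip": 0},
    {"x": 0,"y": 0,"z": 0,"wx": 0,"wy": 0,"wz": 0,"grip": 0},
  ],
)

```text
clock: 9.57
eef_pos: [494.0, -26.6, 10.5]
eef_rot: [3.142, -0.0, 2.987]
wrist_force: [-0.4, -0.5, -0.6]
finger_gap: 0.6
```

The TCP reads 10.5, below the 14 mm plate top, with no contact. So the real tip is above the reported TCP. Continuing down with force checks.

>>> play_rows(
  commands=[
    {"x": 0,"y": 0,"z": 0.004,"wx": 0,"wy": 0,"wz": 0,"grip": 0},
    {"x": 0,"y": 0,"z": 0,"wx": 0,"wy": 0,"wz": 0,"grip": 0},
  ],
)

```text
clock: 9.82
eef_pos: [493.9, -26.7, 6.4]
eef_rot: [-3.142, -0.001, 2.987]
wrist_force: [0.5, 0.6, -0.8]
finger_gap: 0.3
```

>>> play_rows(
  commands=[
    {"x": 0,"y": 0,"z": 0.004,"wx": 0,"wy": 0,"wz": 0,"grip": 0},
    {"x": 0,"y": 0,"z": 0,"wx": 0,"wy": 0,"wz": 0,"grip": 0},
  ],
)

```text
clock: 10.07
eef_pos: [493.9, -26.7, 2.4]
eef_rot: [-3.142, -0.001, 2.987]
wrist_force: [-0.3, -0.0, 0.2]
finger_gap: 0.8
```

```bash
python3 -c "
from h import *
look('8')
b=np.array([-75.8,-45.4+13])@Rz(PL[1]).T+PL[0]
for z in (14,20,25,30,35,40): 
    u=proj('side',[[*b,z]])[0]; print(z,((u+.5-[195,170])*6).round())
"
```

```text
10.075 [493.9 -26.7   2.4] plate [-75.5 -45.4] box [-119.9  226.9] [-0.3 -0.   0.2]
side blank in plate frame, rect [-21.2  -2.6] [126.8  86.7] [[-91.0, -36.0], [-16.0, -79.0], [48.0, 31.0], [-27.0, 74.0]] pca yaw -0.418 n 561
top blank in plate frame, rect [-8.7 -2.4] [106.9  66. ] [[-64.0, -31.0], [-8.0, -65.0], [47.0, 27.0], [-10.0, 60.0]] pca yaw -0.334 n 405
14 [491. 252.]
20 [492. 242.]
25 [493. 235.]
30 [493. 227.]
35 [494. 219.]
40 [494. 211.]
```

View pics/side8.png

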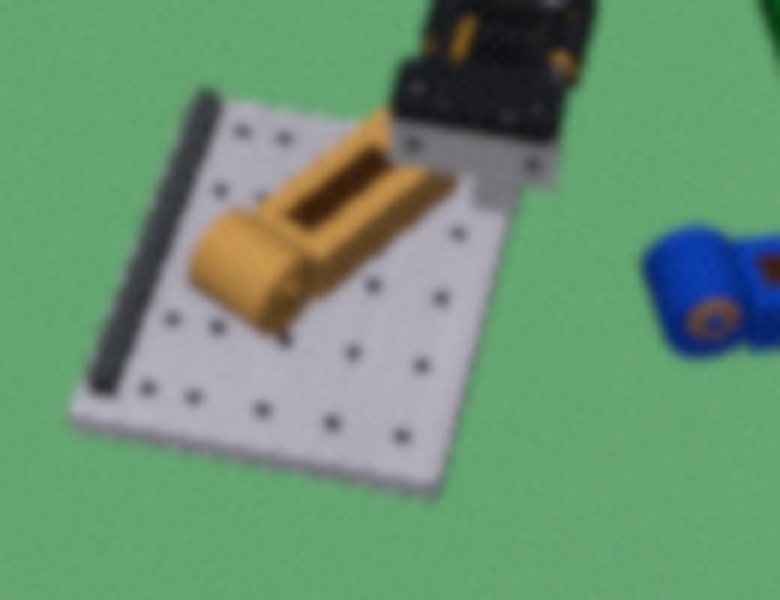

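```bash
python3 - <<'E'
from h import *
C=cloud("side",np.load("side8.npy"))
for c in (268,273,278,283):
    print(c,[(r,*np.round(np.r_[rel(PL,C[r,c]),C[r,c,2]]).astype(int).tolist()) for r in range(184,207,2)])
E
```

```text
268 [(184, -60, 28, 167), (186, -62, 41, 173), (188, -63, 41, 167), (190, -63, 43, 163), (192, -63, 43, 156), (194, -62, 34, 140), (196, -63, 35, 135), (198, -63, 34, 128), (200, -48, -55, 28), (202, -48, -52, 24), (204, -48, -56, 12), (206, -50, -46, 14)]
273 [(184, -72, 28, 170), (186, -73, 36, 171), (188, -74, 41, 170), (190, -75, 45, 167), (192, -75, 43, 159), (194, -75, 37, 147), (196, -75, 35, 138), (198, -75, 34, 130), (200, -59, -71, 15), (202, -60, -68, 11), (204, -61, -60, 11), (206, -63, -52, 12)]
278 [(184, -83, 25, 170), (186, -84, 33, 171), (188, -86, 38, 170), (190, -87, 43, 169), (192, -87, 44, 163), (194, -87, 40, 152), (196, -87, 35, 141), (198, -87, 38, 137), (200, -78, -32, 58), (202, -78, -32, 51), (204, -78, -36, 39), (206, -76, -55, 12)]
283 [(184, -94, 21, 169), (186, -96, 30, 172), (188, -97, 36, 170), (190, -98, 45, 173), (192, -99, 44, 166), (194, -99, 43, 158), (196, -99, 36, 144), (198, -99, 36, 138), (200, -99, 31, 126), (202, -85, -85, 0), (204, -86, -76, 2), (206, -87, -71, -1)]
```

Depth on the gripper gives body underside ≈127 and tip ≈39 at reported z 2.4. So the reported z is about 35 mm low; x and y agree. Down a little more to get the tip near z 28–30, then push the tail.

>>> play_rows(
  commands=[
    {"x": 0,"y": 0,"z": 0.004,"wx": 0,"wy": 0,"wz": 0,"grip": 0},
    {"x": 0,"y": 0,"z": 0,"wx": 0,"wy": 0,"wz": 0,"grip": 0},
  ],
)

```text
clock: 10.42
eef_pos: [493.9, -26.7, -1.6]
eef_rot: [-3.142, -0.001, 2.987]
wrist_force: [0.0, 0.2, -0.9]
finger_gap: 0.4
```

>>> play_rows(
  commands=[
    {"x": 0,"y": 0,"z": 0.004,"wx": 0,"wy": 0,"wz": 0,"grip": 0},
    {"x": 0,"y": 0,"z": 0,"wx": 0,"wy": 0,"wz": 0,"grip": 0},
  ],
)

```text
clock: 10.68
eef_pos: [493.9, -26.7, -5.6]
eef_rot: [-3.142, -0.001, 2.987]
wrist_force: [-0.7, -0.2, 0.7]
finger_gap: 0.5
```

>>> play_rows(
  commands=[
    {"x": -0.006,"y": 0,"z": 0,"wx": 0,"wy": 0,"wz": 0,"grip": 0},
    {"x": -0.006,"y": 0,"z": 0,"wx": 0,"wy": 0,"wz": 0,"grip": 0},
    {"x": -0.006,"y": 0,"z": 0,"wx": 0,"wy": 0,"wz": 0,"grip": 0},
    {"x": -0.006,"y": 0,"z": 0,"wx": 0,"wy": 0,"wz": 0,"grip": 0},
    {"x": 0,"y": 0,"z": 0,"wx": 0,"wy": 0,"wz": 0,"grip": 0},
  ],
)

```text
clock: 11.3
eef_pos: [518.2, -30.4, -5.3]
eef_rot: [-3.142, 0.0, 2.987]
wrist_force: [-0.5, 0.1, -0.3]
finger_gap: 0.5
```

```bash
python3 -c "
from h import *
look('9')"
```

```text
11.3 [518.2 -30.4  -5.3] plate [-50.9 -45.3] box [-95.3 226. ] [-0.5  0.1 -0.3]
side blank in plate frame, rect [-0.9  4. ] [102.2  56.9] [[-48.0, -30.0], [4.0, -54.0], [46.0, 38.0], [-5.0, 62.0]] pca yaw -0.369 n 467
top blank in plate frame, rect [ 2.3 14.8] [64.6 65.8] [[-40.0, -3.0], [20.0, -28.0], [45.0, 32.0], [-16.0, 57.0]] pca yaw 1.236 n 177
```

View pics/side9.png

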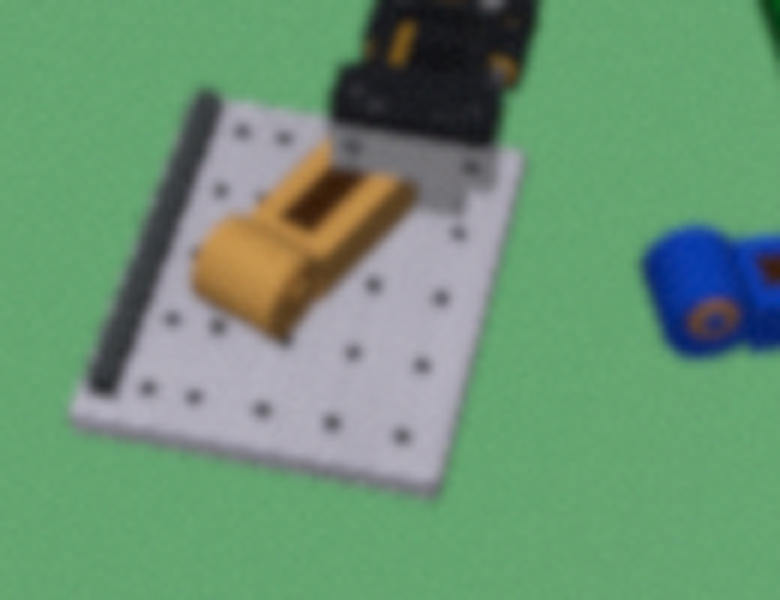

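Contact made: the tail is moving forward and the blank is unwinding (scroll end at (250,290)). Continuing.

>>> play_rows(
  commands=[
    {"x": -0.006,"y": 0,"z": 0,"wx": 0,"wy": 0,"wz": 0,"grip": 0},
    {"x": -0.006,"y": 0,"z": 0,"wx": 0,"wy": 0,"wz": 0,"grip": 0},
    {"x": -0.005,"y": 0,"z": 0,"wx": 0,"wy": 0,"wz": 0,"grip": 0},
    {"x": 0,"y": 0,"z": 0,"wx": 0,"wy": 0,"wz": 0,"grip": 0},
  ],
)

```text
clock: 11.9
eef_pos: [535.0, -33.0, -5.3]
eef_rot: [3.142, 0.0, 2.987]
wrist_force: [0.9, 0.0, -0.3]
finger_gap: 0.6
```

```bash
python3 -c "
from h import *
look('10')"
```

```text
11.9 [535.  -33.   -5.3] plate [-33.9 -45.3] box [-78.4 225.4] [ 0.9  0.  -0.3]
side blank in plate frame, rect [-2.8  9. ] [95.1 66. ] [[-46.0, -30.0], [19.0, -45.0], [40.0, 48.0], [-24.0, 63.0]] pca yaw -0.159 n 449
top blank in plate frame, rect [ 7.  30.4] [58.9 26.8] [[-25.0, 36.0], [-18.0, 10.0], [39.0, 25.0], [32.0, 51.0]] pca yaw -1.07 n 64
```

View pics/side10.png

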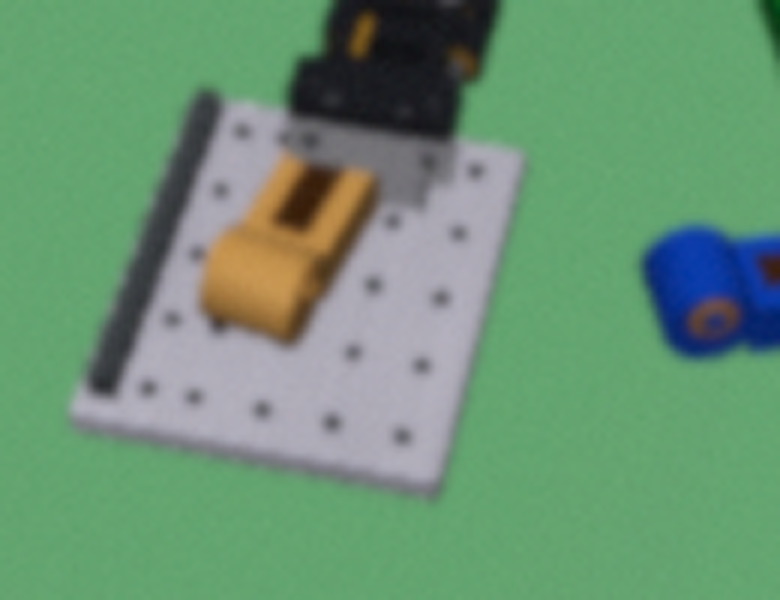

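>>> play_rows(
  commands=[
    {"x": -0.005,"y": 0,"z": 0,"wx": 0,"wy": 0,"wz": 0,"grip": 0},
    {"x": -0.005,"y": 0,"z": 0,"wx": 0,"wy": 0,"wz": 0,"grip": 0},
    {"x": 0,"y": 0,"z": 0,"wx": 0,"wy": 0,"wz": 0,"grip": 0},
    {"x": 0.03,"y": 0,"z": -0.01,"wx": 0,"wy": 0,"wz": 0,"grip": 0},
    {"x": 0.05,"y": 0,"z": -0.04,"wx": 0,"wy": 0,"wz": 0,"grip": 0},
    {"x": 0.06,"y": 0,"z": -0.03,"wx": 0,"wy": 0,"wz": 0,"grip": 0},
    {"x": 0.05,"y": 0,"z": 0,"wx": 0,"wy": 0,"wz": 0,"grip": 0},
    {"x": 0.0,"y": 0,"z": 0,"wx": 0,"wy": 0,"wz": 0,"grip": 0},
  ],
)

```text
clock: 13.0
eef_pos: [360.0, -5.7, 72.1]
eef_rot: [3.142, 0.001, 2.987]
wrist_force: [0.3, -0.1, -0.1]
finger_gap: 0.4
```

```bash
python3 -c "
from h import *
look('11')"
```

```text
13.0 [360.   -5.7  72.1] plate [-211.1  -45.3] box [-255.4  232.1] [ 0.3 -0.1 -0.1]
side blank in plate frame, rect [  8.5 -12.6] [135.4  47.5] [[-16.0, -80.0], [31.0, -81.0], [33.0, 55.0], [-14.0, 55.0]] pca yaw -0.022 n 624
top blank in plate frame, rect [  9.6 -16. ] [131.4  47.5] [[-15.0, -81.0], [32.0, -82.0], [35.0, 49.0], [-13.0, 50.0]] pca yaw -0.035 n 672
```

View pics/top11.png

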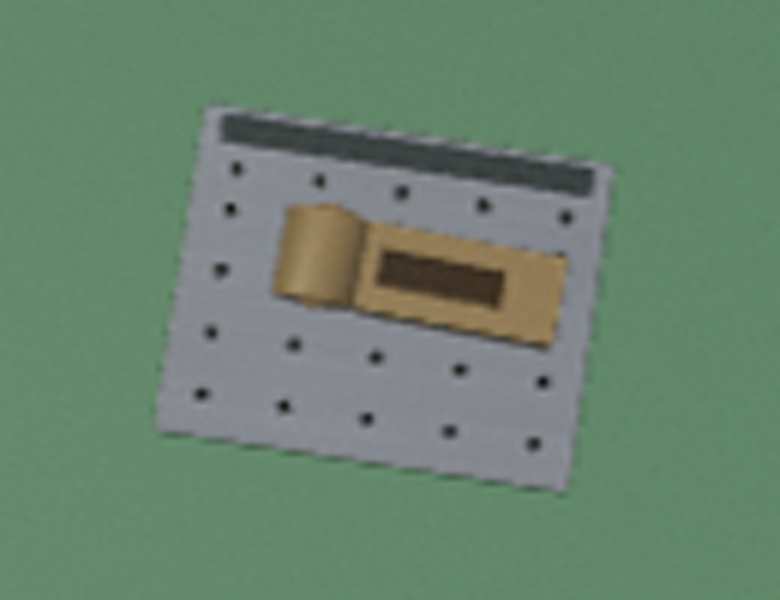

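Top view: the blank is now almost parallel (yaw ≈ −0.03), about 31 mm off the fence, centre at plate (9,−14). Now half-open the fingers and make a two-point push straight at the fence, centred on the blank.

>>> play_rows(
  commands=[
    {"x": -0.056,"y": 0.011,"z": 0,"wx": 0,"wy": 0,"wz": 0,"grip": 0.5},
    {"x": -0.056,"y": 0.011,"z": 0,"wx": 0,"wy": 0,"wz": 0,"grip": 0.5},
    {"x": -0.056,"y": 0.01,"z": 0,"wx": 0,"wy": 0,"wz": 0,"grip": 0.5},
    {"x": 0,"y": 0,"z": 0.03,"wx": 0,"wy": 0,"wz": 0,"grip": 0.5},
    {"x": 0,"y": 0,"z": 0.03,"wx": 0,"wy": 0,"wz": 0,"grip": 0.5},
    {"x": 0,"y": 0,"z": 0.012,"wx": 0,"wy": 0,"wz": 0,"grip": 0.5},
    {"x": 0,"y": 0,"z": 0.006,"wx": 0,"wy": 0,"wz": 0,"grip": 0.5},
    {"x": 0,"y": 0,"z": 0,"wx": 0,"wy": 0,"wz": 0,"grip": 0.5},
  ],
)

```text
clock: 14.1
eef_pos: [533.4, -0.4, -5.9]
eef_rot: [3.142, 0.001, 2.987]
wrist_force: [0.6, 0.4, -0.1]
finger_gap: 46.8
```

```bash
python3 -c "
from h import *
look('12')"
```

```text
14.1 [ 5.334e+02 -4.000e-01 -5.900e+00] plate [-40.5 -13.3] box [-83.8 257.6] [ 0.6  0.4 -0.1]
side blank in plate frame, rect [14.1  1. ] [ 49.7 156.7] [[-25.0, 73.0], [4.0, -81.0], [53.0, -71.0], [24.0, 83.0]] pca yaw 0.203 n 384
```

View pics/side12.png

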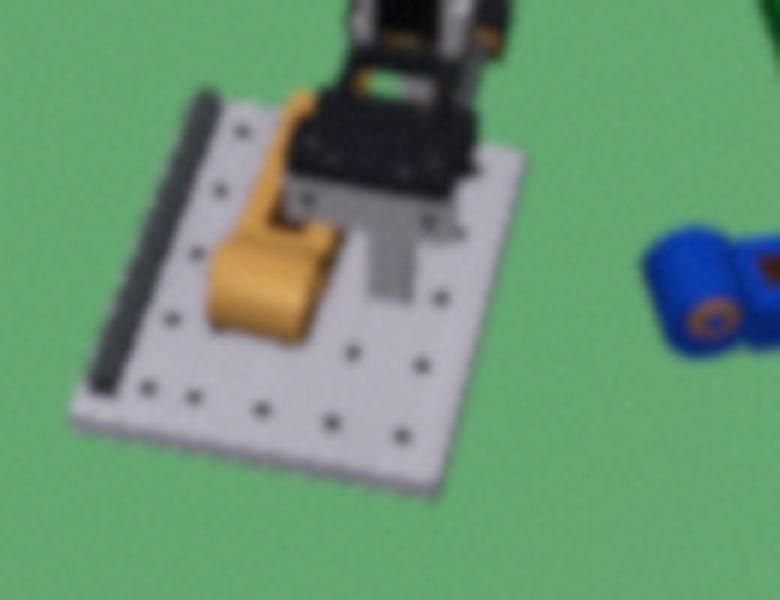

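Fingertip (390,298) sits low on the plate with clear space to the blank. Pushing.

>>> play_rows(
  commands=[
    {"x": -0.01,"y": 0,"z": 0,"wx": 0,"wy": 0,"wz": 0,"grip": 0.5},
    {"x": -0.005,"y": 0,"z": 0,"wx": 0,"wy": 0,"wz": 0,"grip": 0.5},
    {"x": -0.005,"y": 0,"z": 0,"wx": 0,"wy": 0,"wz": 0,"grip": 0.5},
    {"x": -0.005,"y": 0,"z": 0,"wx": 0,"wy": 0,"wz": 0,"grip": 0.5},
    {"x": -0.005,"y": 0,"z": 0,"wx": 0,"wy": 0,"wz": 0,"grip": 0.5},
    {"x": -0.005,"y": 0,"z": 0,"wx": 0,"wy": 0,"wz": 0,"grip": 0.5},
    {"x": -0.005,"y": 0,"z": 0,"wx": 0,"wy": 0,"wz": 0,"grip": 0.5},
    {"x": -0.005,"y": 0,"z": 0,"wx": 0,"wy": 0,"wz": 0,"grip": 0.5},
    {"x": 0,"y": 0,"z": 0,"wx": 0,"wy": 0,"wz": 0,"grip": 0.5},
  ],
)

```text
clock: 15.32
eef_pos: [577.7, -7.3, -6.3]
eef_rot: [-3.142, 0.0, 2.987]
wrist_force: [0.9, 0.3, 0.2]
finger_gap: 46.5
```

```bash
python3 -c "
from h import *
look('13')"
```

```text
15.325 [577.7  -7.3  -6.3] plate [  4.3 -13.3] box [-38.9 255.9] [0.9 0.3 0.2]
side blank in plate frame, rect [36.6 32.7] [46.2 73.3] [[5.0, 62.0], [23.0, -9.0], [68.0, 3.0], [50.0, 74.0]] pca yaw 0.1 n 286
```

View pics/side13.png

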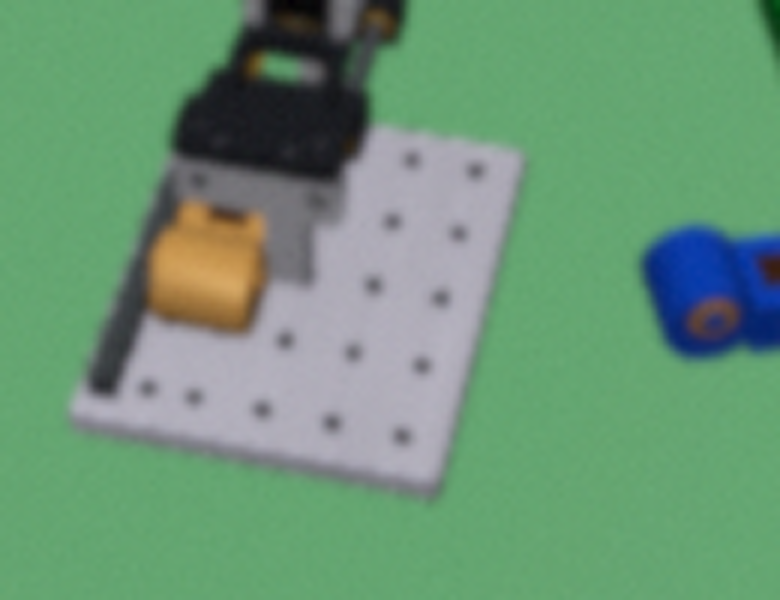

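>>> play_rows(
  commands=[
    {"x": -0.002,"y": 0,"z": 0,"wx": 0,"wy": 0,"wz": 0,"grip": 0.5},
    {"x": -0.002,"y": 0,"z": 0,"wx": 0,"wy": 0,"wz": 0,"grip": 0.5},
    {"x": 0,"y": 0,"z": 0,"wx": 0,"wy": 0,"wz": 0,"grip": 0.5},
  ],
)

```text
clock: 15.8
eef_pos: [581.5, -7.9, -6.2]
eef_rot: [-3.142, 0.0, 2.987]
wrist_force: [0.0, -0.0, -1.4]
finger_gap: 47.1
```

>>> play_rows(
  commands=[
    {"x": -0.0015,"y": 0,"z": 0,"wx": 0,"wy": 0,"wz": 0,"grip": 0.5},
    {"x": 0,"y": 0,"z": 0,"wx": 0,"wy": 0,"wz": 0,"grip": 0.5},
  ],
)

```text
clock: 16.05
eef_pos: [582.9, -8.1, -6.3]
eef_rot: [-3.142, 0.0, 2.987]
wrist_force: [1.0, -0.4, -0.1]
finger_gap: 47.2
```

>>> play_rows(
  commands=[
    {"x": -0.0015,"y": 0,"z": 0,"wx": 0,"wy": 0,"wz": 0,"grip": 0.5},
    {"x": 0,"y": 0,"z": 0,"wx": 0,"wy": 0,"wz": 0,"grip": 0.5},
  ],
)

```text
clock: 16.3
eef_pos: [583.7, -8.3, -6.3]
eef_rot: [-3.141, -0.002, 2.987]
wrist_force: [-5.0, -0.1, 3.6]
finger_gap: 47.3
```

```bash
python3 -c "
from h import *
look('14')"
```

```text
16.3 [583.7  -8.3  -6.3] plate [ 10.4 -13.4] box [-32.8 255.6] [-5.  -0.1  3.6]
side blank in plate frame, rect [39.6 31.5] [72.4 47.1] [[14.0, -3.0], [61.0, -6.0], [65.0, 66.0], [18.0, 69.0]] pca yaw 0.176 n 287
```

View pics/side14.png

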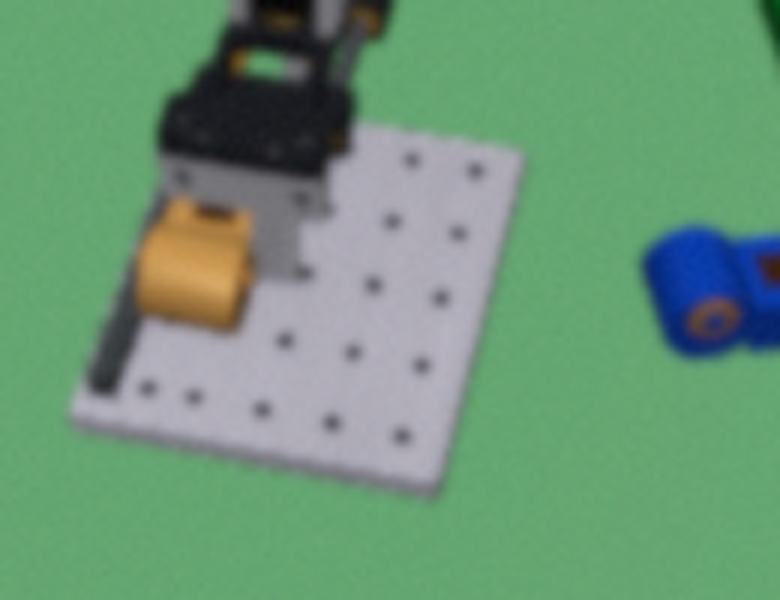

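>>> play_rows(
  commands=[
    {"x": -0.001,"y": 0,"z": 0,"wx": 0,"wy": 0,"wz": 0,"grip": 0.5},
    {"x": 0,"y": 0,"z": 0,"wx": 0,"wy": 0,"wz": 0,"grip": 0.5},
  ],
)

```text
clock: 16.65
eef_pos: [583.7, -8.3, -6.3]
eef_rot: [-3.141, -0.004, 2.988]
wrist_force: [-14.5, 0.6, 9.5]
finger_gap: 47.0
```

```bash
python3 -c "
from h import *
s=manip.read_state(); print(rel(PL,s['eef_pos']),s['wrist_force'],s['moment'])"
```

```text
[ 10.37775006 -13.38855798] [-14.4656577    0.57992387   9.50478708] [0.32356909 2.32687114 0.37871838]
```

The push has gone rigid: 14.5 N with no further motion. I'll back off, rise and check that it's flush.

>>> play_rows(
  commands=[
    {"x": 0.004,"y": 0,"z": 0,"wx": 0,"wy": 0,"wz": 0,"grip": 0.5},
    {"x": 0.03,"y": 0,"z": 0,"wx": 0,"wy": 0,"wz": 0,"grip": 0.5},
    {"x": 0.05,"y": 0,"z": -0.04,"wx": 0,"wy": 0,"wz": 0,"grip": 0},
    {"x": 0.05,"y": 0,"z": -0.06,"wx": 0,"wy": 0,"wz": 0,"grip": 0},
    {"x": 0.04,"y": -0.03,"z": -0.03,"wx": 0,"wy": 0,"wz": 0,"grip": 0},
    {"x": 0.02,"y": -0.05,"z": 0,"wx": 0,"wy": 0,"wz": 0,"grip": 0},
    {"x": 0.0,"y": -0.05,"z": 0,"wx": 0,"wy": 0,"wz": 0,"grip": 0},
    {"x": 0.0,"y": 0,"z": 0,"wx": 0,"wy": 0,"wz": 0,"grip": 0},
  ],
)

```text
clock: 17.65
eef_pos: [384.3, -111.1, 111.2]
eef_rot: [-3.141, 0.001, 2.983]
wrist_force: [0.4, 0.2, -1.2]
finger_gap: 0.3
```

```bash
python3 - <<'E'
from h import *
look('15')
for cam in ("top","side"):
    p=np.load(cam+"15rgb.npy"); C=cloud(cam,np.load(cam+"15.npy")); M=masks(p,C)
    for k in("bar","box"):
        P=C[M[k]].copy(); P[:,:2]=rel(BX,P); print(cam,k,*rect(P)[:3],np.median(P[:,2]))
E
```

```text
17.65 [ 384.3 -111.1  111.2] plate [-170.7 -145.7] box [-218.9  130.3] [ 0.4  0.2 -1.2]
side blank in plate frame, rect [ 38.7 -12.7] [137.9  50.5] [[10.0, -81.0], [61.0, -83.0], [67.0, 55.0], [17.0, 57.0]] pca yaw 0.01 n 616
top blank in plate frame, rect [ 42.8 -15.3] [ 48.4 131.4] [[18.0, 50.0], [20.0, -81.0], [68.0, -81.0], [66.0, 51.0]] pca yaw 0.001 n 683
top bar [-40.6   0.2] [25.8 44.8] 0.065 121.92555122648628
top box [ 0.1 -0.3] [130.9  91.3] 0.007 70.09073027577006
side bar [-40.6   3.8] [23.2 51.9] 0.006 121.3004690191857
side box [0.6 1.9] [130.5  95.3] 0.019 69.68051521350401
```

View pics/top15.png

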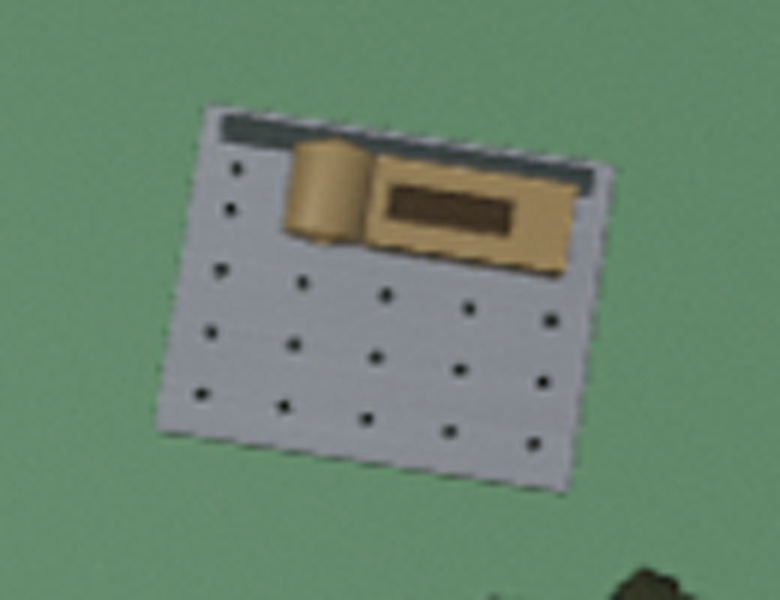

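View pics/side15.png

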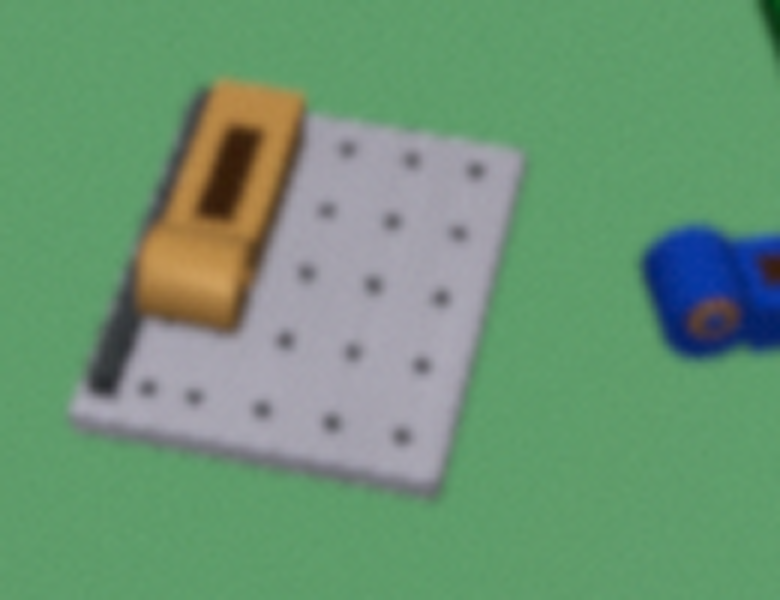

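Flush: no gap along the fence in either view, blank centre at plate x ≈ 41, yaw ≈ 0.00, all of it on the plate. Now the lever, with shut fingers to the near side of the T-bar.

>>> play_rows(
  commands=[
    {"x": 0,"y": -0.005,"z": 0,"wx": 0,"wy": 0,"wz": -2.3,"grip": 0},
    {"x": -0.034,"y": -0.042,"z": 0,"wx": 0,"wy": 0,"wz": 0,"grip": 0},
    {"x": -0.034,"y": -0.042,"z": 0,"wx": 0,"wy": 0,"wz": 0,"grip": 0},
    {"x": -0.034,"y": -0.042,"z": 0,"wx": 0,"wy": 0,"wz": 0,"grip": 0},
    {"x": -0.034,"y": 0,"z": 0.02,"wx": 0,"wy": 0,"wz": 0,"grip": 0},
    {"x": 0,"y": 0,"z": 0.015,"wx": 0,"wy": 0,"wz": 0,"grip": 0},
    {"x": 0,"y": 0,"z": 0,"wx": 0,"wy": 0,"wz": 0,"grip": 0},
  ],
)

```text
clock: 18.62
eef_pos: [504.0, -252.8, 74.4]
eef_rot: [3.14, -0.003, 3.029]
wrist_force: [0.1, -0.5, 0.5]
finger_gap: 0.5
```

```bash
cat >> h.py <<'E'
def look2(tag):
    s=manip.read_state(); print(s['clock'],np.round(s['eef_pos'],1),np.round(s['eef_rot'],3),"box",np.round(rel(BX,s['eef_pos']),1),np.round(s['wrist_force'],1))
    p,d=manip.camera("side"); np.save(f"side{tag}rgb.npy",p); np.save(f"side{tag}.npy",d)
    cv2.imwrite(f"pics/side{tag}.png",cv2.resize(p[80:180,200:330,::-1],None,fx=6,fy=6,interpolation=cv2.INTER_CUBIC))
    C=cloud("side",d); B=np.dstack([rel(BX,C.reshape(-1,3)).reshape(*C.shape[:2],2),C[...,2]])
    np.save("B.npy",B); return p,B
E
python3 - <<'E'
from h import *
p,B=look2('16')
t=rel(BX,manip.read_state()['eef_pos'])
m=(abs(B[...,0]-t[0])<14)&(abs(B[...,1]-t[1])<20)&(B[...,2]>95)&(B[...,2]<200)
print("lowest finger z",np.percentile(B[m][:,2],[0,3,8,20]).round(),m.sum(),np.percentile(B[m][:,:2],[2,98],axis=0).round())
E
```

```text
18.625 [ 504.  -252.8   74.4] [ 3.140e+00 -3.000e-03  3.029e+00] box [-83.5   3.4] [ 0.1 -0.5  0.5]
lowest finger z [103. 108. 112. 118.] 90 [[-93.  -2.]
 [-74.  21.]]
```

View pics/side16.png

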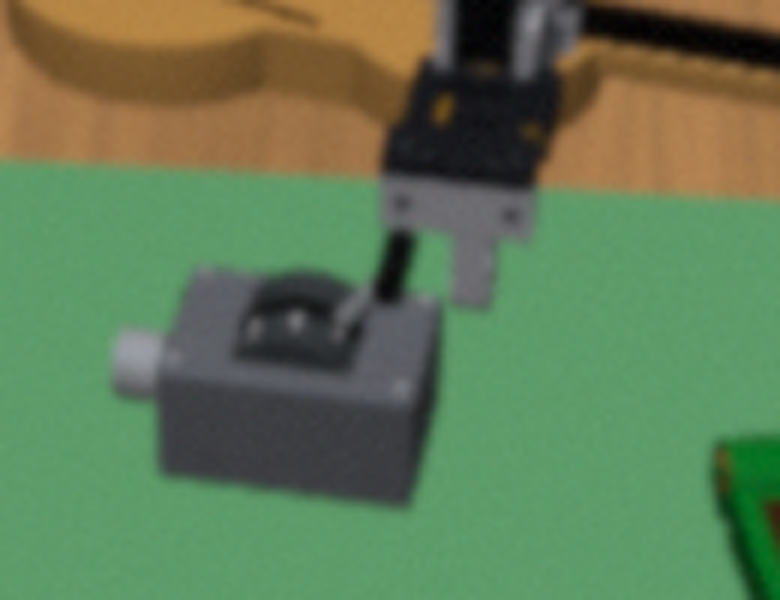

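```bash
python3 - <<'E'
from h import *
c,_=ray("side",[(0,0)]); n=np.r_[Rz(BX[1])[:,1],0]
for name,px,y in [("tip",(472,307),16),("barlow",(388,302),23),("bartop far",(405,233),-23)]:
    u=(200+(px[0]+.5)/6-.5,80+(px[1]+.5)/6-.5); c,d=ray("side",[u]); d=d[0]
    P=c+d*((n[:2]@BX[0]+y-n@c)/(n@d)); print(name,rel(BX,P).round(1),P[2].round(1))
E
```

```text
tip [-84.8  16. ] 109.7
barlow [-45.3  23. ] 111.6
bartop far [-45.3 -23. ] 119.2
```

Finger tip z ≈ 110, bar low edge ≈ 110, bar at box x = −45 (off). Push along the lever's arc to half.

>>> play_rows(
  commands=[
    {"x": -0.008,"y": -0.003,"z": 0,"wx": 0,"wy": 0,"wz": 0,"grip": 0},
    {"x": -0.007,"y": 0,"z": -0.001,"wx": 0,"wy": 0,"wz": 0,"grip": 0},
    {"x": -0.007,"y": 0,"z": -0.001,"wx": 0,"wy": 0,"wz": 0,"grip": 0},
    {"x": -0.0056,"y": 0,"z": -0.0035,"wx": 0,"wy": 0,"wz": 0,"grip": 0},
    {"x": -0.0056,"y": 0,"z": -0.003,"wx": 0,"wy": 0,"wz": 0,"grip": 0},
    {"x": -0.0056,"y": 0,"z": -0.0024,"wx": 0,"wy": 0,"wz": 0,"grip": 0},
    {"x": -0.0056,"y": 0,"z": -0.002,"wx": 0,"wy": 0,"wz": 0,"grip": 0},
    {"x": -0.0056,"y": 0,"z": -0.0014,"wx": 0,"wy": 0,"wz": 0,"grip": 0},
    {"x": -0.0056,"y": 0,"z": -0.001,"wx": 0,"wy": 0,"wz": 0,"grip": 0},
    {"x": -0.0056,"y": 0,"z": -0.0006,"wx": 0,"wy": 0,"wz": 0,"grip": 0},
    {"x": 0,"y": 0,"z": 0,"wx": 0,"wy": 0,"wz": 0,"grip": 0},
  ],
)

```text
clock: 20.05
eef_pos: [565.4, -264.4, 91.5]
eef_rot: [3.142, -0.0, 3.027]
wrist_force: [0.1, -1.0, -0.5]
finger_gap: 0.5
```

```bash
python3 -c "
from h import *
look2('17')"
```

```text
20.05 [ 565.4 -264.4   91.5] [ 3.142 -0.     3.027] box [-21.2  -0.9] [ 0.1 -1.  -0.5]
```

View pics/side17.png

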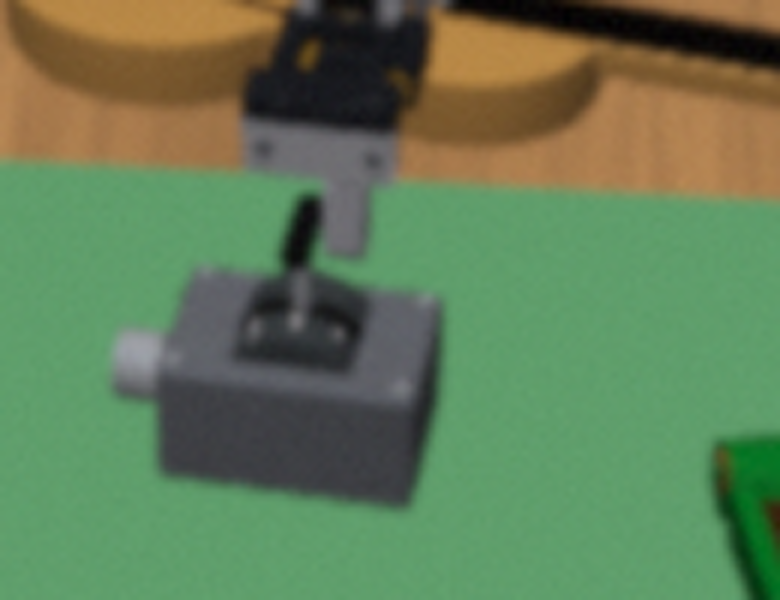

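Lever now upright at half, with the finger just behind it. Push on past the click to the far stop, following the arc down.

>>> play_rows(
  commands=[
    {"x": -0.005,"y": 0,"z": 0.001,"wx": 0,"wy": 0,"wz": 0,"grip": 0},
    {"x": -0.0056,"y": 0,"z": 0.001,"wx": 0,"wy": 0,"wz": 0,"grip": 0},
    {"x": -0.0056,"y": 0,"z": 0.001,"wx": 0,"wy": 0,"wz": 0,"grip": 0},
    {"x": -0.0056,"y": 0,"z": 0.001,"wx": 0,"wy": 0,"wz": 0,"grip": 0},
    {"x": -0.0056,"y": 0,"z": 0.0015,"wx": 0,"wy": 0,"wz": 0,"grip": 0},
    {"x": -0.0056,"y": 0,"z": 0.002,"wx": 0,"wy": 0,"wz": 0,"grip": 0},
    {"x": -0.0056,"y": 0,"z": 0.0025,"wx": 0,"wy": 0,"wz": 0,"grip": 0},
    {"x": -0.005,"y": 0,"z": 0.003,"wx": 0,"wy": 0,"wz": 0,"grip": 0},
    {"x": 0,"y": 0,"z": 0,"wx": 0,"wy": 0,"wz": 0,"grip": 0},
  ],
)

```text
clock: 21.22
eef_pos: [608.5, -269.2, 78.0]
eef_rot: [3.141, -0.001, 3.027]
wrist_force: [-0.4, -0.3, -0.2]
finger_gap: 0.3
```

```bash
python3 -c "
from h import *
look2('18')"
```

```text
21.225 [ 608.5 -269.2   78. ] [ 3.141e+00 -1.000e-03  3.027e+00] box [22.2 -0.6] [-0.4 -0.3 -0.2]
```

View pics/side18.png

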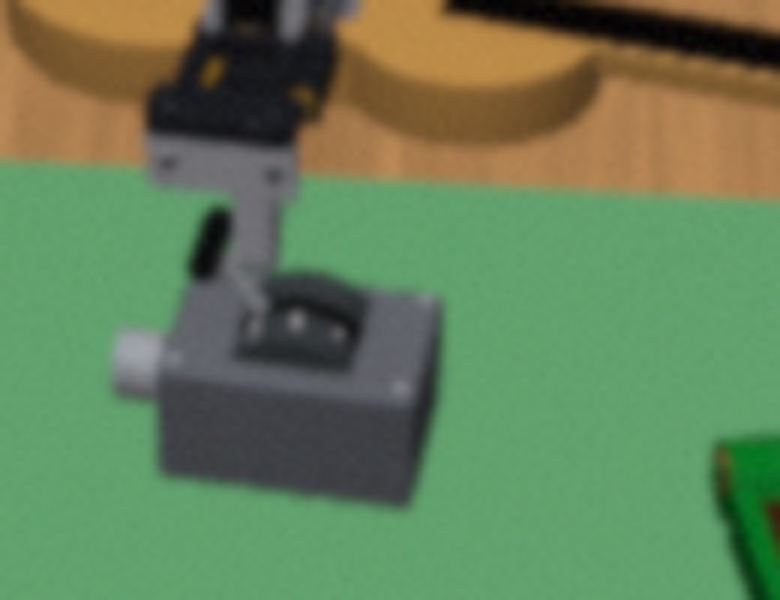

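The lever has snapped to full: the rod leans away and there's no force on the finger. Let go by backing off and up, then check everything.

>>> play_rows(
  commands=[
    {"x": 0.01,"y": 0,"z": -0.005,"wx": 0,"wy": 0,"wz": 0,"grip": 0},
    {"x": 0.03,"y": 0,"z": -0.03,"wx": 0,"wy": 0,"wz": 0,"grip": 0},
    {"x": 0.05,"y": 0,"z": -0.03,"wx": 0,"wy": 0,"wz": 0,"grip": 0},
    {"x": 0.06,"y": 0,"z": -0.02,"wx": 0,"wy": 0,"wz": 0,"grip": 0},
    {"x": 0.05,"y": 0,"z": 0,"wx": 0,"wy": 0,"wz": 0,"grip": 0},
    {"x": 0.03,"y": 0,"z": 0,"wx": 0,"wy": 0,"wz": 0,"grip": 0},
    {"x": 0,"y": 0,"z": 0,"wx": 0,"wy": 0,"wz": 0,"grip": 0},
    {"x": 0,"y": 0,"z": 0,"wx": 0,"wy": 0,"wz": 0,"grip": 0},
  ],
)

```text
clock: 22.28
eef_pos: [381.0, -243.4, 163.9]
eef_rot: [-3.141, 0.001, 3.027]
wrist_force: [0.7, 0.8, -0.1]
finger_gap: 0.2
```

```bash
python3 - <<'E'
from h import *
look('19'); s=manip.read_state(); print(s['qd'].round(3))
p=np.load("top19rgb.npy"); cv2.imwrite("pics/top19f.png",p[:,:,::-1])
ps=np.load("side19rgb.npy"); cv2.imwrite("pics/side19f.png",ps[:,:,::-1])
for cam in ("top","side"):
    q=np.load(cam+"19rgb.npy"); C=cloud(cam,np.load(cam+"19.npy")); P=C[masks(q,C)["bar"]].copy(); P[:,:2]=rel(BX,P); print(cam,"bar",*rect(P)[:2],np.median(P[:,2]))
p0=np.load("top0rgb.npy"); df=cv2.absdiff(p0,p).max(2)
for n,(a,b,c,d) in {"jar":(145,180,185,215),"block":(230,280,98,138),"brush":(300,385,108,138),"blue":(255,290,235,295),"green":(308,368,252,288)}.items(): print(n,(df[c:d,a:b]>40).sum())
E
```

```text
22.275 [ 381.  -243.4  163.9] plate [-153.6 -276.9] box [-206.8   -1.5] [ 0.7  0.8 -0.1]
side blank in plate frame, rect [ 39.4 -11.7] [137.2  50.5] [[11.0, -79.0], [62.0, -81.0], [67.0, 56.0], [17.0, 58.0]] pca yaw 0.016 n 621
top blank in plate frame, rect [ 41.3 -15.2] [131.4  48.1] [[17.0, -81.0], [65.0, -81.0], [66.0, 50.0], [17.0, 51.0]] pca yaw 0.004 n 679
[0.001 0.007 0.001 0.    0.004 0.   ]
top bar [39.3 -0.2] [45.9 25.1] 122.12161552038606
side bar [39.9  2.4] [26.2 47.5] 120.4926444393218
jar 0
block 0
brush 0
blue 0
green 470
```

View pics/top19f.png

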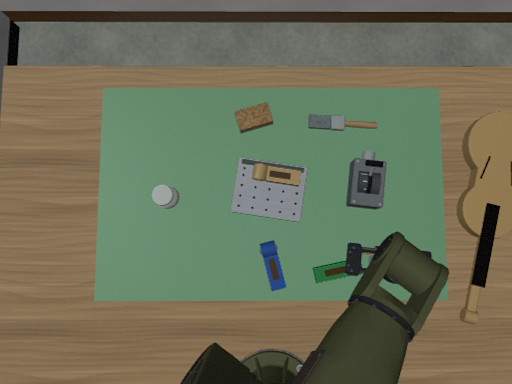

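View pics/side19f.png

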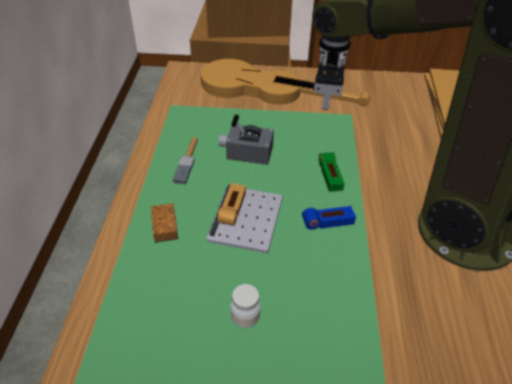

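The full views agree. The lever leans to the far side: bar at box x ≈ +39, against −41 by the same measure at off, i.e. mirrored. The blank is flush, and the jar, sanding block, brush and blue look-alike show no change. Green's top-view difference is only the arm covering it; in the side view it is unmoved at (331,171). The arm touches nothing.

```bash
python3 -c "
from cell import manip
print(manip.sign_off())"
```

```text
the job is handed in; nothing more can be done
None
```

I pushed the maple blank flush along the fence, then pushed the lever from off through half to the full stop and let go. The job was handed in at about 22.4 s.

- **Blank:** at the last check its centre was at plate x ≈ 41 mm (top view; the side view gave 39). It was turned 0.00 to 0.02 rad, with no visible gap to the fence and all of it on the plate. The seating push stopped rigid at about 15 N along the push.
- **Lever:** the bar measured about +39 mm on the far side of the pivot, mirroring the −41 mm it measured at off. It stayed there after I let go.
- **Other items:** the jar, sanding block, brush and blue look-alike showed no pixel change from the start in the top view. The arm hid part of the green one from above; the side view showed it unmoved.
- **What went wrong:** the real fingertips sit about 35 mm above the reported TCP height. On the first push one finger therefore passed over the bar and the blank swung round by about 0.7 rad. I squared it up with a push on the tail end, then a two-finger push. While checking the fingertip height I also lowered the fingers close to the blue look-alike, without touching it.

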